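Make up a grinding spindle

ROBOT

A 7-joint arm with a two-finger parallel gripper is mounted at the origin on the work surface. World frame = base frame: x ahead of the robot, y to its left, z up, the work surface at z = 0. Lengths are in mm, angles in rad, forces in N, time in s.
With the tool pointing down it reaches from about 400 to 850 mm from the base axis. Payload 10.4 kg.
Tool frame: the origin (TCP) lies at the very end of the fingers, on their centre line; the grasp point (between the pads) lies 19 mm behind it; x points along the fingers, y is the direction in which the jaws open and shut, and the axes are right-handed (so a half turn about x gives the same grasp; the last joint's range is limited). The gripper opens to 85 mm and grips with 20 to 120 N. Pads are 22 mm wide; open, the fingers measure 114 mm over their backs; the gripper's body (76 mm by 85 mm) begins 54 mm behind the grasp point. The pads swing forward as they close: fully open they stand 13 mm farther back than shut.
Start: joints at [1.282, 0.332, -0.065, 1.46, 0.022, 1.35, -0.088], TCP at [164.197, -603.068, 231.338] pointing down, gripper open.
Joint ranges: [-2.6, 2.6], [-0.5, 2.12], [-1.47, 1.34], [0.16, 2.42], [-1.27, 4.41], [0.06, 2.06], [-2.6, 2.6]. Speed limits (rad/s): [2.22, 2.22, 2.79, 2.79, 3.14, 3.14, 3.14].

INTERFACE

Orientations are given as a unit quaternion [w, x, y, z].
In Python, from workcell import ctrl gives the robot as it stands. The module is installed in compiled form; this text tells all that it offers.
- The arm moves only by the shell command python3 -m inch 'ROWS' [FORCE]. ROWS is JSON, a list of rows, each a list of 5 numbers: the opening, from -1 (shut) to 1 (fully open), so that 0 is half open, then the shift along the tool's x, y, z in mm, then the turn about the tool's x in degrees. A call has 1 to 5 rows; each row shifts and turns the commanded pose from where the row before left it, along the tool's axes as they then stand; what a row does not reach is not made up. A row lasts 1/8 s, in which the tool goes at most 62.5 mm and 10.7 degrees, less where a joint would pass 70% of its speed; a pose out of reach is approached as far as the arm can. A call with a gripper value outside its range is refused whole. The fingers move at their own pace and stop on an object; FORCE is the grip in N (left out, the last holds). Time passes only in rows, so rows that do not move let the fingers close. It gives the time, the measured TCP pose, the force and the opening at its end, in the units of the state.
- ctrl.get_obs(): the state, without advancing time (a new reading comes with each control period).
- ctrl.snapshot(name): name is "scene" or "top" or "wrist"; returns a dict with "img" (420x560x3 uint8, blue, green, red), "vfov" (degrees; the focal length in pixels is half the picture's height over the tangent of half this angle, whatever the lens; pixels are square), "cx", "cy" (the principal point, pixels), "eye" and "rotation" of the camera in the world. Camera axes: x right, y up, looking along -z (the intrinsics and any distortion apply to the point x, -y, -z); pixel columns grow to the right and rows downward; lengths in mm; the calibration is good to about 2 mm. The wrist camera is an equidistant fisheye: a pixel r from the principal point sees the ray r / f radians off the axis. A picture is of the moment at which its call begins. There is no depth.
- ctrl.close_job(): hands the job in, once; it reports no verdict.
The state is a dict: "clock": time; "qpos": joint angles; "dq": joint speeds; "effort": joint torques, N m; "tcp_pos": TCP position; "orientation": TCP orientation; "contact_force": force on the tool from outside, world axes, zero at the start; "wrist_torque": the same for the moment, N m; "finger_gap": finger opening in mm.
Only numpy, scipy, OpenCV 4.12 (cv2) and the standard library are available. Lean on these libraries where they do the work, as an engineer would, in place of code of your own. Each camera call takes 0.05 s, during which the arm holds its last target.

TASK

Build up the grinding set on the upright spindle of the stand, from the bottom: first the big wheel, then the spacer collar, then the small wheel, and last the clamping knob as a cap, each threaded over the spindle, hub side up, and sitting flat on the one below. Lower each part down the spindle, do not let it drop, and leave the jar, the wrench and the scraper where they lie.

Things in the scene. Friction and masses are not known exactly. Their poses are not given: they have to be found in the camera images.
- stand: stand fixed to the bench: grey square plate 130 x 130 x 12 mm, round dark shoulder 60 mm across with its top 20 mm above the bench, upright spindle 14 mm in diameter, tip 94 mm above the bench (last 8 mm taper to 6 mm). Origin: centre of the plate's underside, on the spindle's axis; z up. Finished undersides, bottom up: 20, 46, 60, 82 mm above it
- big_wheel: big grey grinding wheel, loose, lying flat, 0.32 kg: disc 110 mm in diameter and 12 mm thick with a steel hub 36 mm in diameter that rises 14 mm above the disc (26 mm in all; grip it by the hub); a 19 mm bore goes through. Origin: centre of the underside, z up along the bore
- spacer: spacer collar, loose, lying flat, 0.12 kg: a plain steel ring 44 mm in outer diameter and 14 mm high with a 19 mm bore right through. Origin: centre of the underside, z up along the bore
- small_wheel: small grey grinding wheel, loose, lying flat, 0.16 kg: disc 80 mm in diameter and 10 mm thick with a steel hub 30 mm in diameter that rises 12 mm above the disc (22 mm in all; grip it by the hub); a 19 mm bore goes through. Origin: centre of the underside, z up along the bore
- knob: clamping knob, loose, standing, 0.07 kg: a black plastic push-on cap without a thread, round, 40 mm in diameter over its 26 mm high ribbed side, 30 mm high in all, closed on top; from below it has a 19 mm blind bore 16 mm deep, which goes over the spindle's tip. Origin: centre of the underside, z up along the bore
- jar: bystander: a closed jar 68 mm in diameter, 95 mm high, standing on the bench to the far left. Origin: centre of the underside, z up
- wrench: bystander: a steel wrench lying flat on the bench to the far right. Origin: underside, near its middle; x along its length
- scraper: bystander: a scraper about 200 mm long lying flat on the bench on the left, nearer than the jar. Origin: underside, near its middle; x along its length
There are look-alikes about, which are no part of the job. Leave any green look-alike of the small_wheel alone. What is shaped like the big_wheel but red is not meant.

How it is judged (in metres and radians):
At the end, for the whole second after the job is handed in: Big wheel, spacer, small wheel and knob are all on the spindle in this order from the bottom: each within 8 mm of the spindle's axis, its underside within 4 mm of its height in the closed stack (20, 46, 60 and 82 mm above the stand's underside), upright within 0.1 rad, at rest and let go (horizontal distance between each of big_wheel, spacer, small_wheel, knob and stand below 0.008 m and z of big_wheel in the frame of stand between 0.016 and 0.024 m and angle between each of big_wheel, spacer, small_wheel, knob's own z axis and vertical below 0.1 rad and linear speed of each of big_wheel, spacer, small_wheel, knob below 0.02 m/s and z of spacer in the frame of stand between 0.042 and 0.05 m and z of small_wheel in the frame of stand between 0.056 and 0.064 m and z of knob in the frame of stand between 0.078 and 0.086 m); the robot touches nothing.
It fails at once if a part is dropped down the spindle (it moves faster than 0.6 m/s while around it) ((horizontal distance between big_wheel and stand below 0.015 m and z of big_wheel in the frame of stand below 0.094 m and linear speed of big_wheel above 0.6 m/s) or (horizontal distance between spacer and stand below 0.015 m and z of spacer in the frame of stand below 0.094 m and linear speed of spacer above 0.6 m/s) or (horizontal distance between small_wheel and stand below 0.015 m and z of small_wheel in the frame of stand below 0.094 m and linear speed of small_wheel above 0.6 m/s) or (horizontal distance between knob and stand below 0.015 m and z of knob in the frame of stand below 0.094 m and linear speed of knob above 0.6 m/s)).
It fails at once if the jar is pushed more than 30 mm from its place (distance of jar from where it was at the start of the episode above 0.03 m).
It fails at once if the wrench is pushed more than 30 mm from its place (distance of wrench from where it was at the start of the episode above 0.03 m).
It fails at once if the scraper is pushed more than 30 mm from its place (distance of scraper from where it was at the start of the episode above 0.03 m).
It also fails if it takes over 90 s, if anything falls off the work surface, if the arm or the gripper's body presses on something with over 40 N, if the wrist force passes 120 N, or if a joint passes its speed limit or range.

## Working session

There is one attempt and no reset: what is moved stays moved. The work goes in short steps, Python scripts to look and compute and a shell command to move; the robot and the scene stay as the last step left them, time stands still between calls to the robot, and variables do not carry over. Pictures are saved under pics/ and viewed, and the job is handed in when it is done.

```bash
mkdir -p pics; ls
cat > h.py <<'E'
import numpy as np, cv2
from workcell import ctrl
def snap(n,f):
    s=ctrl.snapshot(n); cv2.imwrite('pics/'+f+'.png',s['img']); 
    np.save('pics/'+f+'.npy',{k:s[k] for k in s},allow_pickle=True); return s
def load(f): return np.load('pics/'+f+'.npy',allow_pickle=True).item()
E
python3 - <<'E'
from h import *
print(ctrl.get_obs())
for n in ['scene','top','wrist']:
    s=snap(n,n+'0'); print({k:s[k] for k in s if k!='img'})
E
```

```text
pics
{'clock': 0.0, 'qpos': array([ 1.28237082,  0.33286162, -0.06471036,  1.46093528,  0.02161053,
        1.3498842 , -0.08851644]), 'dq': array([ 1.14779038e-03,  4.32882181e-04, -1.73266396e-04,  9.32151278e-04,
       -7.21636465e-04, -1.47960145e-03, -5.58513526e-05]), 'effort': array([-4.84853645e-04, -6.25444221e+01,  4.87659022e-02, -3.91618359e+01,
        1.62424886e-02,  9.73668764e-03, -3.77758454e-06]), 'tcp_pos': array([ 164.09255885, -602.69346338,  230.52523779]), 'orientation': array([-0.0932288 , -0.70077918, -0.09419681,  0.70095927]), 'contact_force': array([0.05483037, 0.4716295 , 0.81000092]), 'wrist_torque': array([-0.00691865,  0.06781409, -0.05841629]), 'finger_gap': 85.22591864846851}
{'vfov': 54.91671324988264, 'cx': 277.3532601114684, 'cy': 212.47884047278777, 'eye': array([1154.86881382,  244.82568428,  692.69393668]), 'rotation': array([0.52697409, 0.22349167, 0.32392591, 0.75327404])}
{'vfov': 52.0456842302816, 'cx': 287.3292952343588, 'cy': 210.2356645160052, 'eye': array([436.63668029,   5.94143416, 984.5658051 ]), 'rotation': array([-0.69668117, -0.04464015,  0.02498234,  0.71555467])}
{'vfov': 65.70646984690485, 'cx': 283.49699412415293, 'cy': 210.99087502847794, 'eye': array([ 234.08951755, -582.43740272,  372.91081828]), 'rotation': array([ 0.78617418, -0.11514407,  0.08854912, -0.60069215])}
```

View pics/scene0.png

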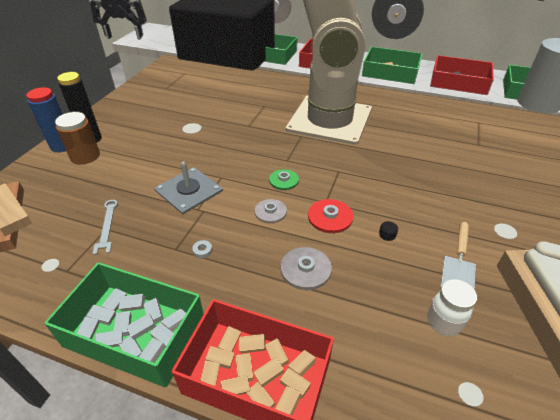

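View pics/top0.png

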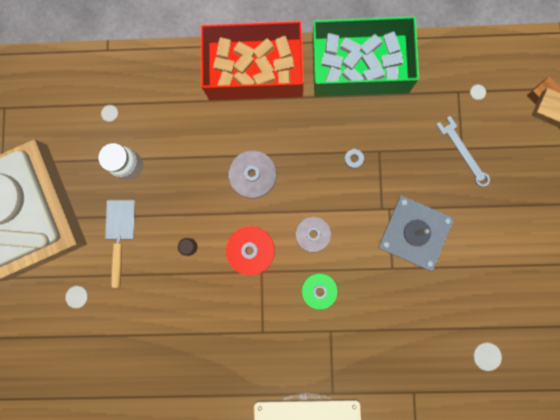

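View pics/wrist0.png

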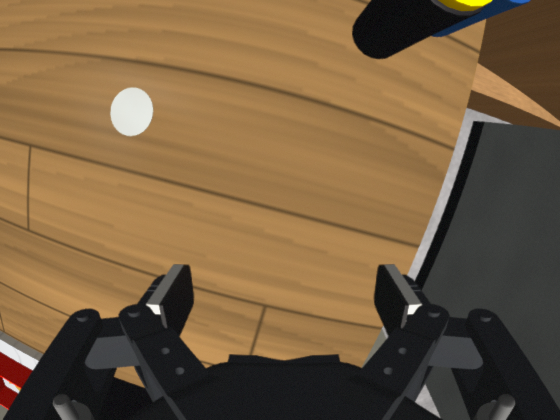

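Scene and top show the grey big wheel (top image ~252,174), the spacer (354,158), the grey small wheel (313,234), the knob (187,247) and the stand (417,233). The red (250,250) and green (320,291) look-alikes sit beside them. Next I enlarge the crops.

```bash
cat >> h.py <<'E'
from scipy.spatial.transform import Rotation as R
def ray(s,u,v):
    f=s['img'].shape[0]/2/np.tan(np.radians(s['vfov']/2))
    x=(u-s['cx'])/f; y=(v-s['cy'])/f
    q=s['rotation']; Rm=R.from_quat([q[1],q[2],q[3],q[0]]).as_matrix()
    return np.array(s['eye']),Rm@np.array([x,-y,-1.])
def atz(s,u,v,z):
    e,d=ray(s,u,v); return e+d*(z-e[2])/d[2]
def proj(s,p):
    q=s['rotation']; Rm=R.from_quat([q[1],q[2],q[3],q[0]]).as_matrix()
    c=Rm.T@(np.array(p)-s['eye']); f=s['img'].shape[0]/2/np.tan(np.radians(s['vfov']/2))
    return np.array([s['cx']+f*c[0]/-c[2], s['cy']-f*c[1]/-c[2]])
def crop(s,u,v,h=30,k=8):
    u,v=int(u),int(v); return cv2.resize(s['img'][v-h:v+h,u-h:u+h],None,fx=k,fy=k,interpolation=cv2.INTER_CUBIC)
def row(im,n): cv2.imwrite('pics/'+n+'.png',np.hstack(im))
E
python3 - <<'E'
from h import *
s=load('top0')
a=[crop(s,*c,h=32,k=4) for c in [(252,174),(354,158),(313,234)]]
b=[crop(s,*c,h=32,k=4) for c in [(187,247),(416,233),(320,291)]]
cv2.imwrite('pics/topc.png',np.vstack([np.hstack(a),np.hstack(b)]))
s=load('scene0')
a=[crop(s,*c,h=32,k=4) for c in [(305,266),(202,248),(270,210)]]
b=[crop(s,*c,h=32,k=4) for c in [(389,231),(188,184),(284,178)]]
cv2.imwrite('pics/scenec.png',np.vstack([np.hstack(a),np.hstack(b)]))
s=load('top0')
for n,u,v,z in [('big',252,174,26),('sp',354,158,14),('small',313,234,22),('knob',187,247,30),('stand',417,233,20)]: print(n,atz(s,u,v,z))
E
```

```text
big [616.41940117 109.34645006  26.        ]
sp [ 648.55120595 -123.65610829   14.        ]
small [477.20190013 -24.45741225  22.        ]
knob [455.38020577 256.87904145  30.        ]
stand [ 473.37754679 -255.41125811   20.        ]
```

View pics/topc.png

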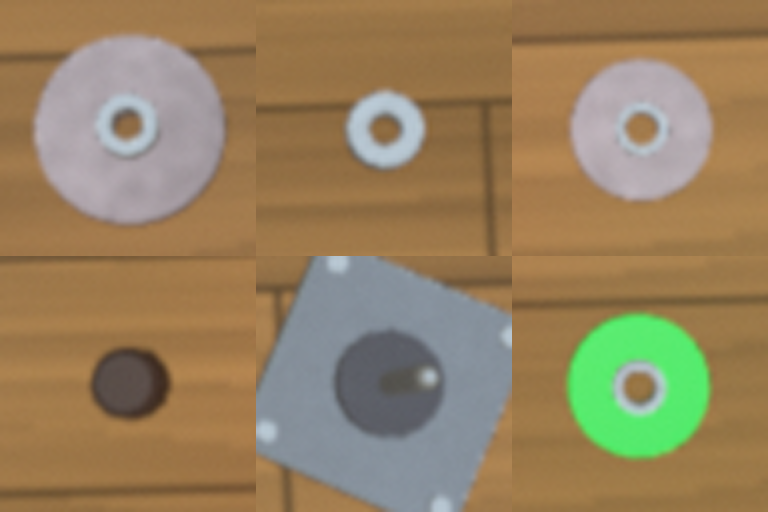

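View pics/scenec.png

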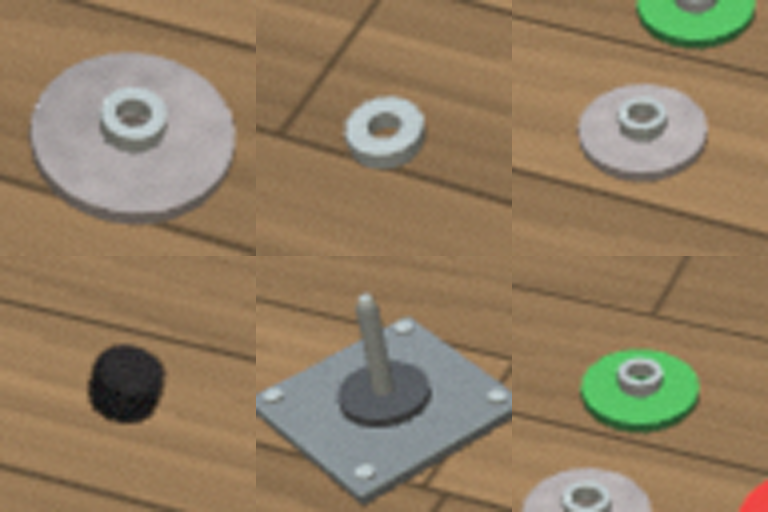

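Run:
```python
from h import *
t=load('top0'); c=load('scene0')
for n,a,b,z in [('big',(251.4,172.9),(306.1,261.9),26),('sp',(354.1,158.1),(201.9,246.9),14),('small',(312.9,233.7),(270.1,206.4),22),('knob',(186.4,246.4),(388.2,225.4),30),('sh',(416.9,232.6),(187.6,186.2),20),('tip',(426.6,230.9),(183.1,161.9),94)]:
    print(n,atz(t,*a,z).round(1),atz(c,*b,z).round(1))
print(atz(t,252.1,174.1,12))
o=ctrl.get_obs(); q=o['orientation']; Rm=R.from_quat([q[1],q[2],q[3],q[0]]).as_matrix(); print(Rm.round(3))
w=load('wrist0'); q=w['rotation'];print(R.from_quat([q[1],q[2],q[3],q[0]]).as_matrix().round(3)); print(Rm.T@(w['eye']-o['tcp_pos']))
```

```text
big [619.  110.7  26. ] [621.5 110.5  26. ]
sp [ 648.3 -123.9   14. ] [ 650.2 -123.6   14. ]
small [477.9 -24.3  22. ] [481.8 -24.6  22. ]
knob [456.7 258.2  30. ] [457.7 256.4  30. ]
sh [ 474.3 -255.2   20. ] [ 480.5 -254.    20. ]
tip [ 474.3 -255.1   94. ] [ 475.8 -256.    94. ]
[618.80531703 110.63040587  12.        ]
[[-0.     0.263 -0.965]
 [ 0.001 -0.965 -0.263]
 [-1.    -0.001  0.   ]]
[[ 0.263  0.924  0.278]
 [-0.965  0.252  0.075]
 [-0.001 -0.287  0.958]]
[-142.20275454   -1.40717978  -72.89514127]
```

```bash
cat >> h.py <<'E'
def to(x,y,z,rows=1):
    o=ctrl.get_obs(); q=o['orientation']; Rm=R.from_quat([q[1],q[2],q[3],q[0]]).as_matrix()
    d=Rm.T@(np.array([x,y,z])-o['tcp_pos'])
    print('t',round(o['clock'],2),'tcp',o['tcp_pos'].round(1),'F',o['contact_force'].round(1),'gap',round(o['finger_gap'],1),'| tilt',np.degrees(np.arccos(-Rm[2,0])).round(2),'jawyaw',np.degrees(np.arctan2(Rm[1,1],Rm[0,1])).round(1),'| d',d.round(1),'n62',(np.linalg.norm(d)/62).round(1))
E
python3 - <<'E'
from h import *
c=load('scene0')
for p in [(80,160),(60,148),(90,140),(451,330)]: print(atz(c,*p,0).round())
to(620,110.6,230)
E
python3 -m inch '[[1,0,-46,-38,0],[1,0,-46,-38,0],[1,0,-46,-38,0],[1,0,-46,-38,0],[1,0,-46,-38,0]]' 40
python3 -c "
from h import *
to(620,110.6,230)"
```

```text
[ 462. -620.    0.]
[ 433. -717.    0.]
[ 367. -661.    0.]
[666. 413.   0.]
t 0.15 tcp [ 164.1 -602.8  230.7] F [ 0.1  0.2 -0.3] gap 85.5 | tilt 0.06 jawyaw -74.8 | d [   1.3 -568.6 -627.3] n62 13.7
clock: 0.78
tcp_pos: [287.6, -329.3, 231.2]
orientation: [-0.094, -0.701, -0.094, 0.701]
contact_force: [1.2, 0.3, 0.5]
finger_gap: 85.5
t 0.78 tcp [ 287.6 -329.3  231.2] F [1.2 0.3 0.5] gap 85.5 | tilt 0.02 jawyaw -74.8 | d [   1.1 -337.1 -436.3] n62 8.9
```

```bash
python3 -m inch '[[1,0,-36,-47,0],[1,0,-36,-47,0],[1,0,-36,-47,0],[1,0,-36,-47,0],[1,0,-36,-47,0]]' 40
python3 -m inch '[[0.3,0,-36,-47,0],[0.3,0,-36,-47,0],[0.3,20,-36,-47,0],[0.3,30,-36,-47,0]]'
python3 -c "
from h import *
to(620,110.6,120)"
```

```text
clock: 1.4
tcp_pos: [467.4, -94.3, 231.4]
orientation: [0.094, 0.701, 0.093, -0.701]
contact_force: [1.0, -1.1, 0.5]
finger_gap: 85.4
clock: 1.9
tcp_pos: [609.7, 91.2, 182.8]
orientation: [0.093, 0.701, 0.093, -0.7]
contact_force: [0.3, -1.3, 0.2]
finger_gap: 55.9
t 1.9 tcp [609.7  91.2 182.8] F [ 0.3 -1.3  0.2] gap 55.9 | tilt 0.09 jawyaw -74.8 | d [ 62.8 -16.1 -15. ] n62 1.1
```

```bash
python3 -m inch '[[0.3,0,0,0,0],[0.3,0,0,0,0]]'
python3 -c "
from h import *
to(620,110.6,90)"
```

```text
clock: 2.15
tcp_pos: [607.9, 89.5, 182.8]
orientation: [-0.094, -0.701, -0.094, 0.701]
contact_force: [0.5, -0.3, -0.2]
finger_gap: 55.6
t 2.15 tcp [607.9  89.5 182.8] F [ 0.5 -0.3 -0.2] gap 55.6 | tilt 0.05 jawyaw -74.8 | d [ 92.8 -17.2 -17.3] n62 1.5
```

```bash
python3 -m inch '[[0.3,30,-9,-9,0],[0.3,40,-8,-8,0],[0.3,23,0,0,0],[0.3,0,0,0,0]]'
python3 -c "
from h import *
to(620,110.6,30)
snap('wrist','w1');snap('scene','s1')"
```

```text
clock: 2.65
tcp_pos: [619.4, 108.5, 89.7]
orientation: [-0.093, -0.7, -0.092, 0.701]
contact_force: [0.2, -0.5, 0.4]
finger_gap: 55.5
t 2.65 tcp [619.4 108.5  89.7] F [ 0.2 -0.5  0.4] gap 55.5 | tilt 0.11 jawyaw -74.9 | d [59.7 -2.  -1.3] n62 1.0
```

View pics/w1.png

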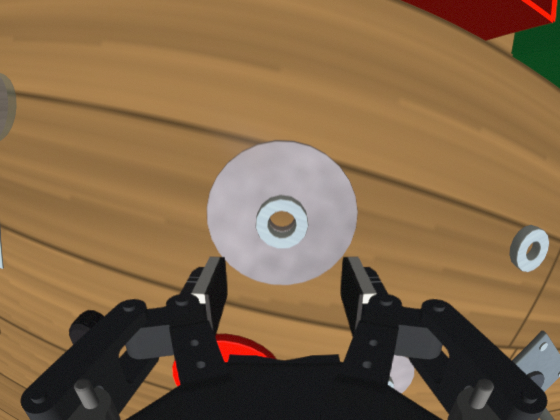

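View pics/s1.png

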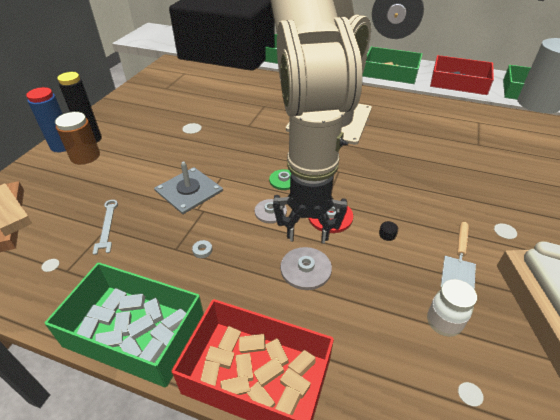

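The wrist view shows the hub ring at (282,221), centred between the jaws, whose mid column is ~284. I check its position with the fisheye model.

```bash
cat >> h.py <<'E'
def watz(s,u,v,z):
    f=s['img'].shape[0]/2/np.tan(np.radians(s['vfov']/2))
    dx,dy=u-s['cx'],v-s['cy']; r=np.hypot(dx,dy)+1e-9; th=r/f
    q=s['rotation']; Rm=R.from_quat([q[1],q[2],q[3],q[0]]).as_matrix()
    d=Rm@np.array([np.sin(th)*dx/r,-np.sin(th)*dy/r,-np.cos(th)])
    return s['eye']+d*(z-s['eye'][2])/d[2]
E
python3 -c "
from h import *
s=load('w1'); print(watz(s,282,221,26), watz(s,282,213,12), watz(s,529,249,14))"
python3 -m inch '[[0.3,32,-2,-1,0],[0.3,24,0,0,0],[0.3,0,0,0,0]]'
python3 -c "
from h import *
to(620,110.6,15)"
```

```text
[622.63228852 111.63167643  26.        ] [623.848936   111.99920743  12.        ] [ 649.62902699 -116.00785881   14.        ]
clock: 3.12
tcp_pos: [620.3, 111.9, 34.3]
orientation: [-0.094, -0.701, -0.093, 0.701]
contact_force: [0.1, -0.2, 1.4]
finger_gap: 55.7
t 3.12 tcp [620.3 111.9  34.3] F [ 0.1 -0.2  1.4] gap 55.7 | tilt 0.05 jawyaw -74.8 | d [19.3  1.2  0.6] n62 0.3
```

```bash
python3 -m inch '[[0.3,13,0,-1,0],[0.3,5,0,0,0],[0.3,0,0,0,0]]'
python3 -c "
from h import *
to(621,111,15)
snap('wrist','w2');snap('scene','s2')
row([crop(load('w2'),283,290,h=100,k=3)],'w2c'); row([crop(load('s2'),305,255,h=50,k=6)],'s2c')"
```

```text
clock: 3.5
tcp_pos: [621.4, 113.0, 16.1]
orientation: [-0.094, -0.701, -0.094, 0.701]
contact_force: [-0.8, -0.6, -0.7]
finger_gap: 55.7
t 3.5 tcp [621.4 113.   16.1] F [-0.8 -0.6 -0.7] gap 55.7 | tilt 0.01 jawyaw -74.8 | d [1.1 1.9 0.9] n62 0.0
```

View pics/w2c.png

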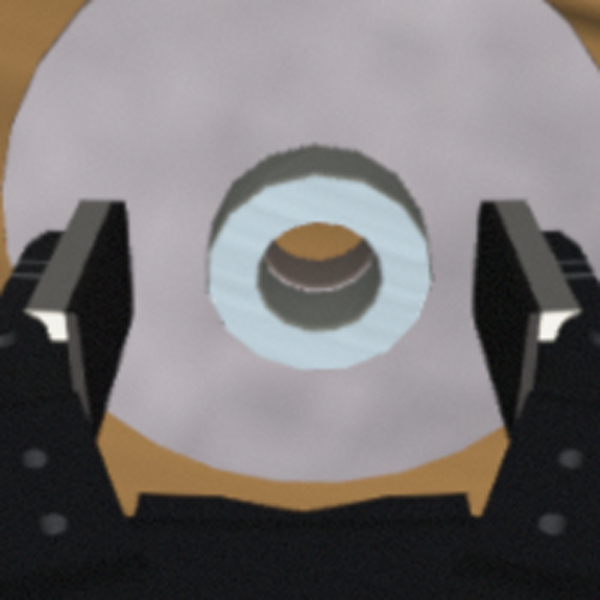

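View pics/s2c.png

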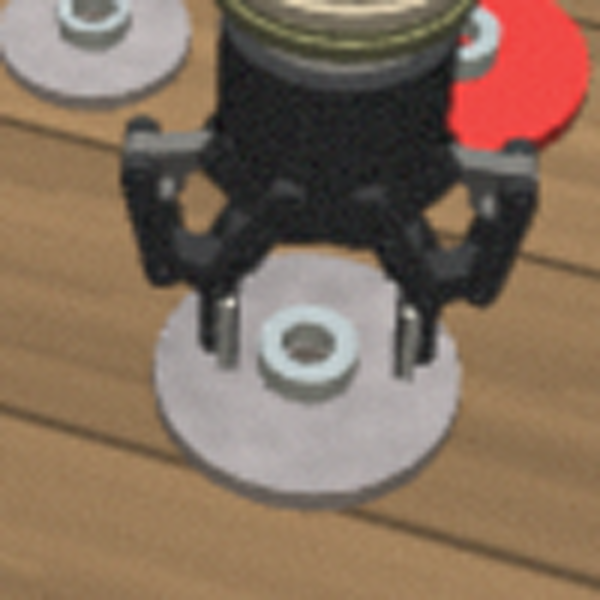

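```bash
python3 -c "
from h import *
s=load('w2'); print(watz(s,289,280.4,26)); s=load('s2'); print(atz(s,255+305/6,205+340/6,26))
to(621,111,15)"
```

```text
[621.41590209 111.76177476  26.        ]
[621.11160202 109.76858388  26.        ]
t 3.6 tcp [621.7 113.1  16.5] F [ 0.4 -0.4  0.2] gap 55.6 | tilt 0.03 jawyaw -74.8 | d [1.5 1.9 1.2] n62 0.0
```

```bash
python3 -m inch '[[0.1,0,1.5,0.5,0],[-0.1,0,0,0,0],[-0.4,0,0,0,0],[-0.6,0,0,0,0]]' 60
python3 -m inch '[[-0.6,0,0,0,0],[-0.6,0,0,0,0]]' 60
python3 -c "
from h import *
snap('wrist','w3')
row([crop(load('w3'),283,290,h=100,k=3)],'w3c');to(621,111,60)"
```

```text
clock: 4.1
tcp_pos: [621.7, 111.0, 16.9]
orientation: [0.094, 0.701, 0.093, -0.701]
contact_force: [-2.6, -1.9, 6.6]
finger_gap: 33.6
clock: 4.35
tcp_pos: [621.7, 111.0, 16.9]
orientation: [0.094, 0.701, 0.093, -0.701]
contact_force: [-1.7, -2.5, 7.5]
finger_gap: 33.2
t 4.4 tcp [621.7 111.   16.9] F [-2.7 -2.5  6.5] gap 33.1 | tilt 0.06 jawyaw -74.8 | d [-43.1  -0.1   0.6] n62 0.7
```

View pics/w3c.png

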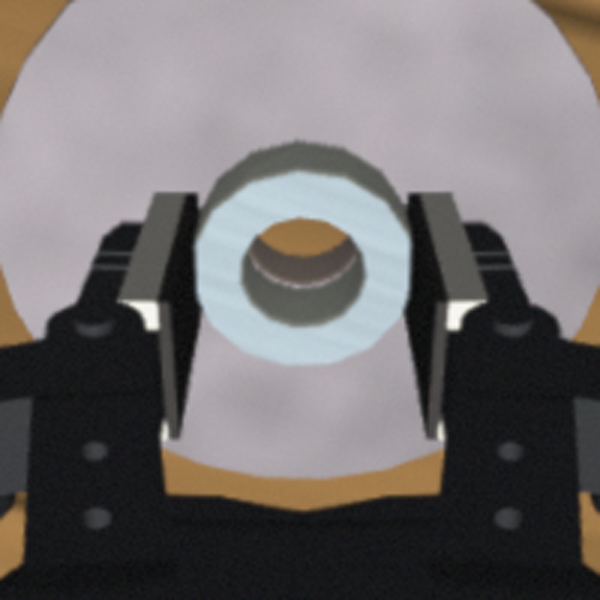

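The pads are closed on both sides of the hub with the ring centred. I lift.

```bash
python3 -m inch '[[-0.6,-8,0,0,0],[-0.6,-25,0,0,0],[-0.6,-30,0,0,0],[-0.6,0,0,0,0]]' 80
python3 -c "
from h import *
snap('wrist','w4');snap('scene','s4')
cv2.imwrite('pics/w4c.png',np.hstack([crop(load('w4'),283,290,h=100,k=3),cv2.resize(crop(load('s4'),305,240,h=60,k=5),(200,200))[:,:,:] if 0 else cv2.resize(crop(load('s4'),310,230,h=60,k=5),(600,600))])[:, ::1]) 
im=cv2.imread('pics/w4c.png');cv2.imwrite('pics/w4c.png',cv2.resize(im,(800,400)));to(475,-255,140)"
```

```text
clock: 4.9
tcp_pos: [622.6, 112.1, 81.3]
orientation: [0.094, 0.702, 0.094, -0.7]
contact_force: [-0.3, 0.6, -4.0]
finger_gap: 32.0
t 5.0 tcp [620.9 111.3  78.3] F [-0.4 -0.5 -2.8] gap 32.1 | tilt 0.04 jawyaw -74.8 | d [-61.4 315.1 237. ] n62 6.4
```

View pics/w4c.png

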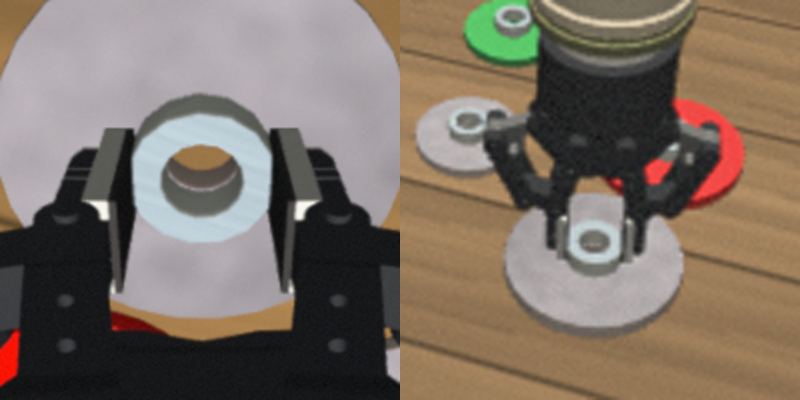

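```bash
python3 -m inch '[[-0.6,-40,10,10,0],[-0.6,-35,35,27,0],[-0.6,0,45,34,0],[-0.6,0,45,34,0],[-0.6,0,45,34,0]]'
python3 -m inch '[[-0.6,0,45,34,0],[-0.6,0,40,28,0],[-0.6,0,30,20,0],[-0.6,0,0,0,0],[-0.6,0,0,0,0]]'
python3 -c "
from h import *
s=load('w4');print(watz(s,284.5,279,26+78.3-16.9))
to(475,-255,150)
snap('wrist','w5');snap('scene','s5');snap('top','t5')"
```

```text
clock: 5.62
tcp_pos: [532.8, -100.4, 152.6]
orientation: [-0.093, -0.7, -0.094, 0.702]
contact_force: [0.5, -0.2, -3.3]
finger_gap: 31.9
clock: 6.25
tcp_pos: [485.2, -230.3, 153.0]
orientation: [-0.093, -0.7, -0.094, 0.701]
contact_force: [0.1, -0.4, -2.7]
finger_gap: 32.1
[620.70926248 112.47263591  87.4       ]
t 6.25 tcp [ 485.2 -230.3  153. ] F [ 0.1 -0.4 -2.7] gap 32.1 | tilt 0.1 jawyaw -74.7 | d [ 3.  21.1 16.4] n62 0.4
```

View pics/w5.png

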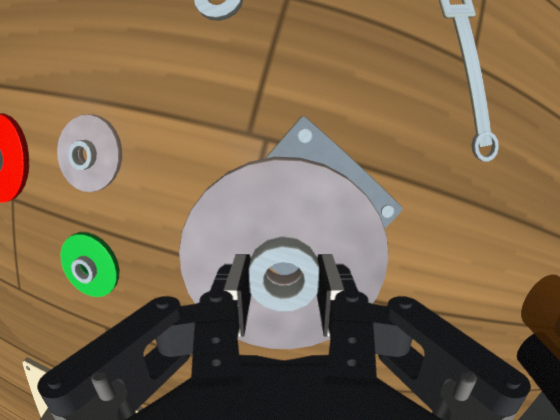

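View pics/s5.png

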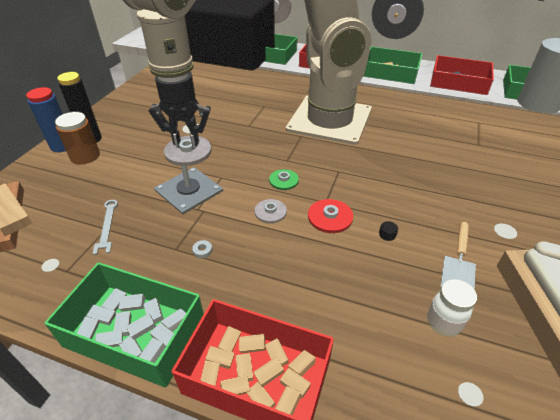

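View pics/t5.png

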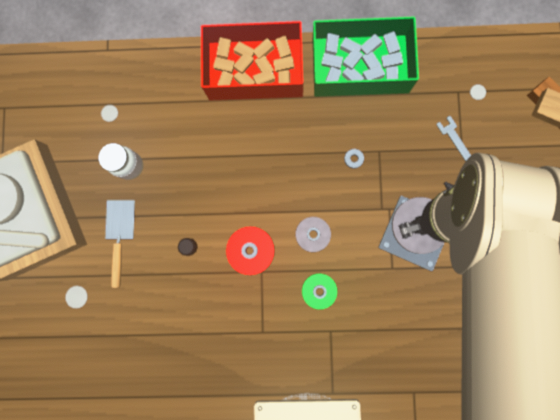

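```bash
python3 -m inch '[[-0.6,0,11,8,0],[-0.6,10,11,8,0],[-0.6,20,0,0,0],[-0.6,0,0,0,0],[-0.6,0,0,0,0]]'
python3 -c "
from h import *
to(475,-255,125)
snap('wrist','w6');snap('scene','s6')
cv2.imwrite('pics/w6c.png',cv2.resize(np.hstack([crop(load('w6'),283,280,h=60,k=10),crop(load('s6'),184,165,h=40,k=15)]),(800,400)))"
```

```text
clock: 7.02
tcp_pos: [475.9, -256.9, 124.4]
orientation: [0.094, 0.701, 0.094, -0.701]
contact_force: [-0.6, -0.4, -2.9]
finger_gap: 31.9
t 7.03 tcp [ 475.9 -256.9  124.4] F [-0.6 -0.4 -2.9] gap 31.9 | tilt 0.01 jawyaw -74.8 | d [-0.6 -2.1  0.4] n62 0.0
```

View pics/w6c.png

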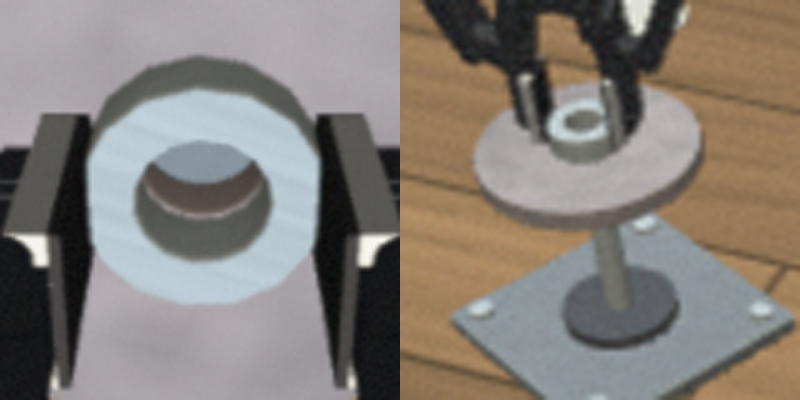

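```bash
python3 -c "
from h import *
s=load('s6');print(atz(s,179.6,149.4,133.5)); print(proj(s,(475,-255,133.5)))
s=load('w6');print(watz(s,223+204/400*120,220+196/400*120,133.5))
for i in range(3): to(475,-255,125)"
python3 -m inch '[[-0.6,0,-1.5,0,0],[-0.6,0,0,0,0]]'
python3 -c "
from h import *
to(475,-255,125)"
```

```text
[ 479.33496281 -256.12913892  133.5       ]
[180.92727471 148.51362125]
[ 475.80145284 -255.94733151  133.5       ]
t 7.12 tcp [ 476.3 -256.8  124.8] F [ 0.5  0.3 -3.2] gap 32.1 | tilt 0.07 jawyaw -74.8 | d [-0.2 -2.1  0.8] n62 0.0
t 7.12 tcp [ 476.3 -256.8  124.8] F [ 0.5  0.3 -3.2] gap 32.1 | tilt 0.07 jawyaw -74.8 | d [-0.2 -2.1  0.8] n62 0.0
t 7.12 tcp [ 476.3 -256.8  124.8] F [ 0.5  0.3 -3.2] gap 32.1 | tilt 0.07 jawyaw -74.8 | d [-0.2 -2.1  0.8] n62 0.0
clock: 7.38
tcp_pos: [475.7, -255.0, 124.4]
orientation: [0.094, 0.701, 0.094, -0.701]
contact_force: [0.1, 0.1, -2.7]
finger_gap: 31.8
t 7.38 tcp [ 475.7 -255.   124.4] F [ 0.1  0.1 -2.7] gap 31.8 | tilt 0.03 jawyaw -74.8 | d [-0.6 -0.2  0.6] n62 0.0
```

```bash
python3 -m inch '[[-0.6,8,0,0,0],[-0.6,5,0,0,0],[-0.6,3,0,0,0],[-0.6,0,0,0,0]]'
python3 -c "
from h import *
to(475,-255,125)
snap('wrist','w7');snap('scene','s7')
cv2.imwrite('pics/w7c.png',cv2.resize(np.hstack([crop(load('w7'),283,280,h=60,k=10),crop(load('s7'),184,165,h=40,k=15)]),(800,400)))"
```

```text
clock: 7.88
tcp_pos: [475.4, -255.1, 107.7]
orientation: [-0.094, -0.701, -0.094, 0.701]
contact_force: [0.1, -0.1, -3.6]
finger_gap: 32.0
t 7.88 tcp [ 475.4 -255.1  107.7] F [ 0.1 -0.1 -3.6] gap 32.0 | tilt 0.03 jawyaw -74.8 | d [-17.3  -0.2   0.3] n62 0.3
```

View pics/w7c.png

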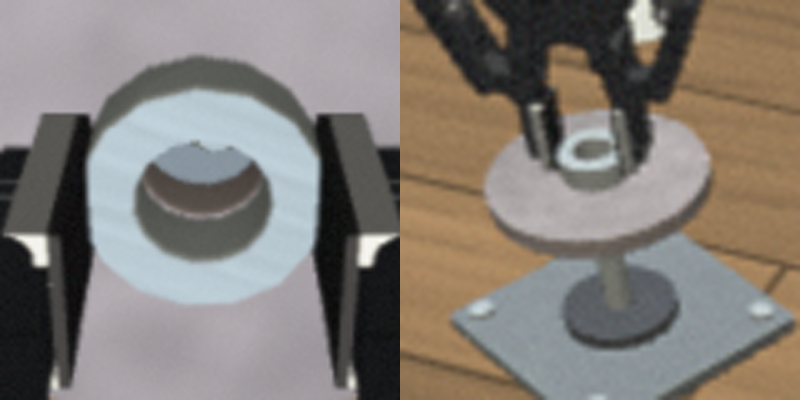

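```bash
python3 -m inch '[[-0.6,4,0,0,0],[-0.6,4,0,0,0],[-0.6,0,0,0,0]]'
python3 -c "
from h import *
to(475,-255,125)
snap('wrist','w7');snap('scene','s7')
cv2.imwrite('pics/w8c.png',cv2.resize(np.hstack([crop(load('w7'),283,280,h=60,k=10),crop(load('s7'),184,165,h=40,k=15)]),(800,400)))"
```

```text
clock: 8.35
tcp_pos: [475.3, -255.0, 99.6]
orientation: [-0.094, -0.701, -0.094, 0.701]
contact_force: [-1.0, -1.0, -2.1]
finger_gap: 32.3
t 8.35 tcp [ 475.3 -255.    99.6] F [-1.  -1.  -2.1] gap 32.3 | tilt 0.04 jawyaw -74.8 | d [-25.4  -0.1   0.2] n62 0.4
```

View pics/w8c.png

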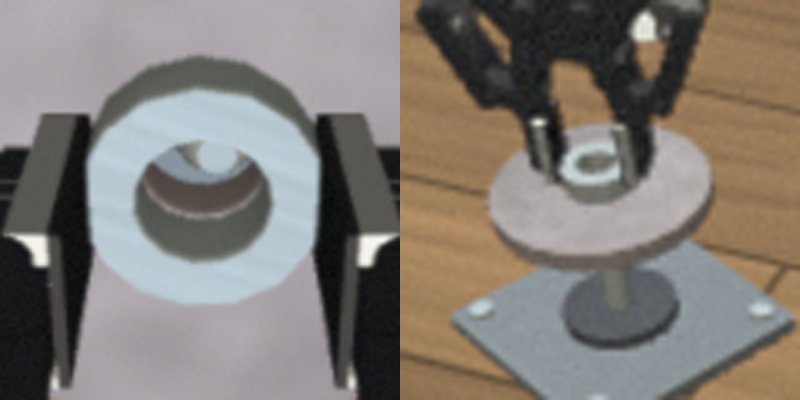

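The tip is now visible inside the bore at crop (217,155), slightly right of the centre column (204). I locate it with the wrist camera.

```bash
python3 -c "
from h import *
s=load('w7');a=watz(s,223+217*.3,220+155*.3,94); b=watz(s,223+204*.3,220+196*.3,99.6-16.9+26);print(a,b)
o=ctrl.get_obs(); q=o['orientation']; Rm=R.from_quat([q[1],q[2],q[3],q[0]]).as_matrix();print('tip-hub in tool',Rm.T@(a-b))"
```

```text
[ 474.70078655 -256.25083903   94.        ] [ 475.06197945 -254.07916338  108.7       ]
tip-hub in tool [14.69984409  2.00199325  0.91828226]
```

```bash
python3 -m inch '[[-0.6,0,1.8,0.8,0],[-0.6,4,0,0,0],[-0.6,6,0,0,0],[-0.6,6,0,0,0],[-0.6,0,0,0,0]]'
python3 -c "
from h import *
to(475,-255,125)
snap('wrist','w9')
cv2.imwrite('pics/w9c.png',crop(load('w9'),283,280,h=60,k=10))"
```

```text
clock: 9.07
tcp_pos: [474.8, -256.9, 83.3]
orientation: [-0.093, -0.701, -0.094, 0.701]
contact_force: [-0.5, 0.4, -2.8]
finger_gap: 32.2
t 9.07 tcp [ 474.8 -256.9   83.3] F [-0.5  0.4 -2.8] gap 32.2 | tilt 0.07 jawyaw -74.8 | d [-41.7  -1.8  -0.6] n62 0.7
```

View pics/w9c.png

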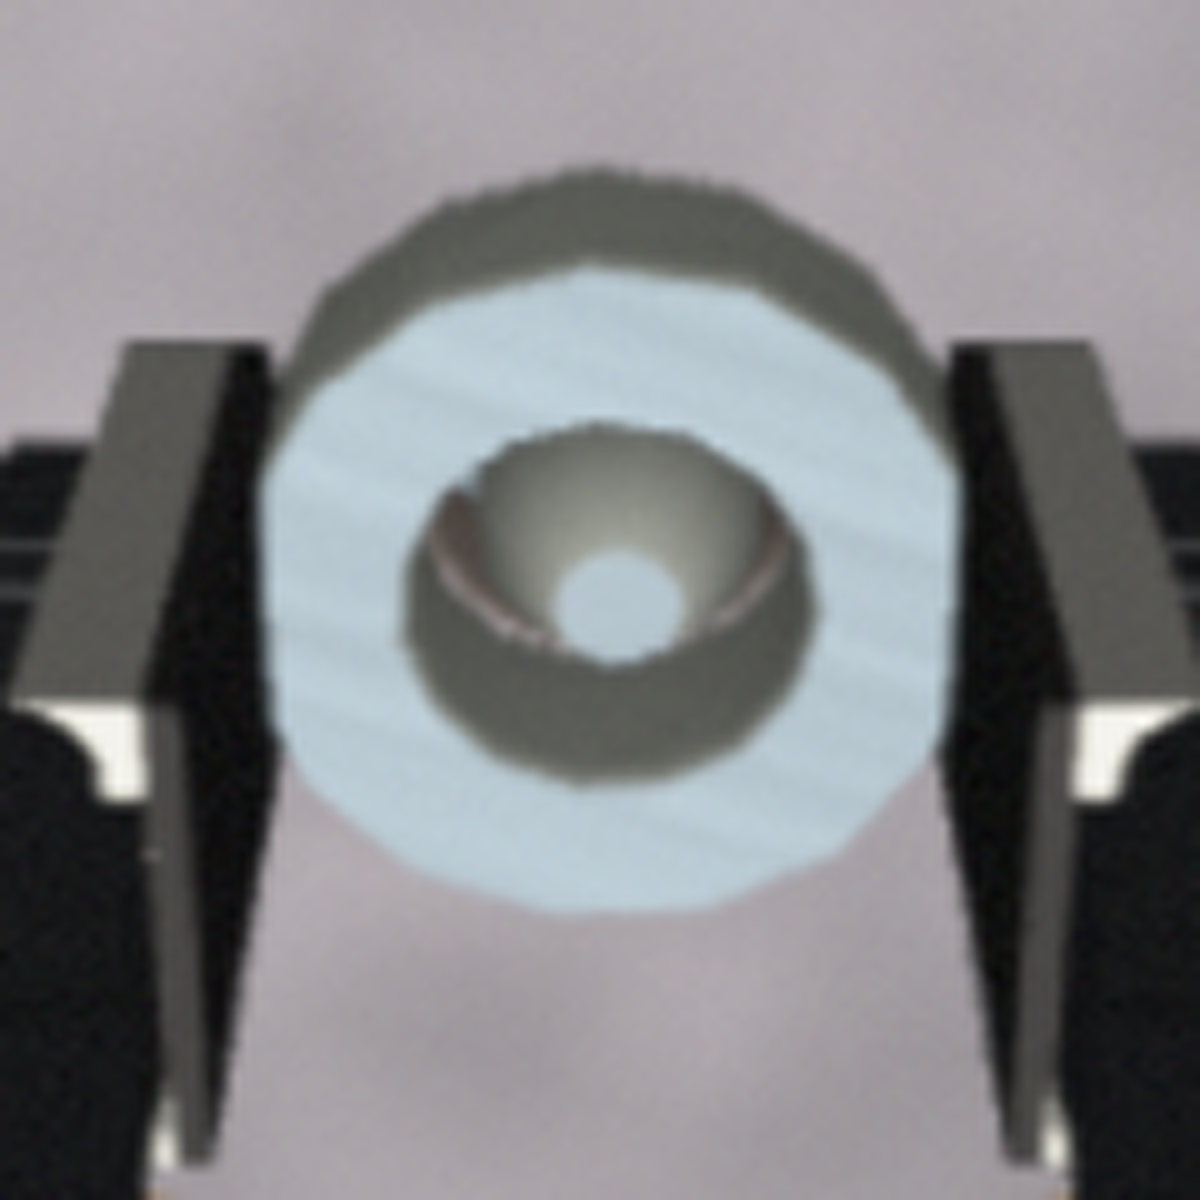

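The tip is well centred in the bore. I lower.

```bash
python3 -m inch '[[-0.6,8,0,0,0],[-0.6,12,0,0,0],[-0.6,12,0,0,0],[-0.6,8,0,0,0],[-0.6,3,0,0,0]]'
python3 -m inch '[[-0.6,0,0,0,0]]'
```

```text
clock: 9.75
tcp_pos: [475.0, -256.9, 40.3]
orientation: [-0.094, -0.701, -0.094, 0.701]
contact_force: [1.0, 0.6, -3.5]
finger_gap: 31.9
clock: 9.88
tcp_pos: [475.2, -257.1, 41.0]
orientation: [-0.094, -0.701, -0.094, 0.701]
contact_force: [-0.7, 0.7, -2.6]
finger_gap: 32.1
```

```bash
python3 -m inch '[[-0.6,2,0,0,0],[-0.6,1,0,0,0],[-0.6,0,0,0,0]]'
python3 -m inch '[[-0.6,1,0,0,0],[-0.6,0,0,0,0]]'
```

```text
clock: 10.25
tcp_pos: [475.2, -257.2, 38.1]
orientation: [0.094, 0.701, 0.094, -0.701]
contact_force: [0.5, 0.1, -2.3]
finger_gap: 32.4
clock: 10.5
tcp_pos: [475.3, -257.2, 37.1]
orientation: [0.094, 0.701, 0.094, -0.701]
contact_force: [0.1, -0.1, -2.8]
finger_gap: 31.9
```

```bash
python3 -m inch '[[-0.6,1,0,0,0],[-0.6,0,0,0,0]]'
python3 -m inch '[[-0.6,1,0,0,0],[-0.6,0,0,0,0]]'
```

```text
clock: 10.75
tcp_pos: [475.3, -257.2, 37.0]
orientation: [-0.094, -0.701, -0.093, 0.701]
contact_force: [-4.5, 2.2, 8.9]
finger_gap: 31.8
clock: 11.0
tcp_pos: [475.4, -257.2, 36.9]
orientation: [-0.094, -0.701, -0.093, 0.701]
contact_force: [-10.4, 3.7, 20.7]
finger_gap: 32.1
```

Contact comes at TCP z = 37.0, exactly the seat height. I back off a touch, release slowly and rise.

```bash
python3 -m inch '[[-0.6,-1.5,0,0,0],[-0.1,0,0,0,0],[0.2,0,0,0,0],[0.2,0,0,0,0],[0.2,-20,0,0,0]]'
python3 -m inch '[[0.3,-50,0,0,0],[0.3,-40,0,0,0],[0.3,0,0,0,0]]'
python3 -c "
from h import *
to(649.5,-123.8,150)
snap('wrist','w10');snap('scene','s10')"
```

```text
clock: 11.62
tcp_pos: [474.3, -256.6, 56.1]
orientation: [-0.093, -0.7, -0.094, 0.702]
contact_force: [-0.2, 0.7, 0.6]
finger_gap: 51.4
clock: 12.0
tcp_pos: [477.3, -257.9, 151.1]
orientation: [0.095, 0.703, 0.092, -0.699]
contact_force: [-0.1, -0.5, -0.6]
finger_gap: 55.2
t 12.0 tcp [ 477.3 -257.9  151.1] F [-0.1 -0.5 -0.6] gap 55.2 | tilt 0.4 jawyaw -74.8 | d [   1.6  -84.1 -201.4] n62 3.5
```

View pics/w10.png

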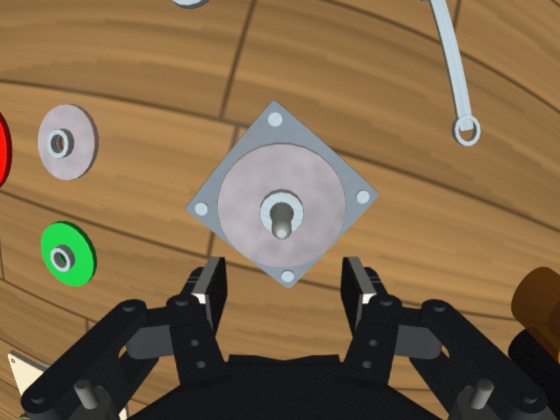

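View pics/s10.png

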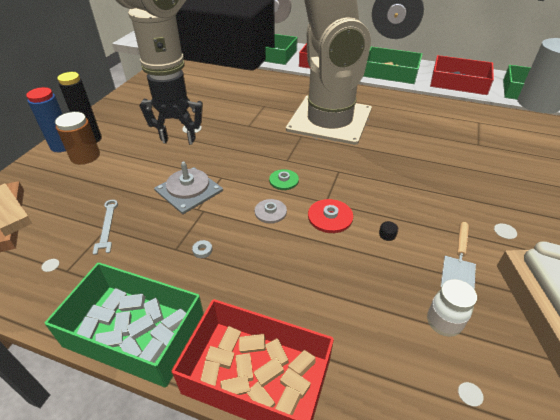

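Big wheel seated flat around the spindle (wrist view: wheel centred at ~(281,212)). I go to the spacer.

```bash
python3 -m inch '[[0.45,0,-21,-50,0],[0.45,0,-21,-50,0],[0.45,0,-21,-50,0],[0.45,25,-21,-51,0],[0.45,40,0,0,0]]'
python3 -m inch '[[0.45,0,0,0,0],[0.45,0,0,0,0]]'
python3 -c "
from h import *
to(649.5,-124,30)
snap('wrist','w11')"
```

```text
clock: 12.72
tcp_pos: [649.6, -117.7, 80.4]
orientation: [0.095, 0.701, 0.097, -0.7]
contact_force: [-0.6, -0.2, 0.4]
finger_gap: 62.2
clock: 12.98
tcp_pos: [647.0, -124.1, 82.5]
orientation: [0.093, 0.701, 0.093, -0.701]
contact_force: [0.4, -1.2, 0.4]
finger_gap: 62.2
t 12.97 tcp [ 647.  -124.1   82.5] F [ 0.4 -1.2  0.4] gap 62.2 | tilt 0.02 jawyaw -74.8 | d [52.5  0.5 -2.4] n62 0.8
```

View pics/w11.png

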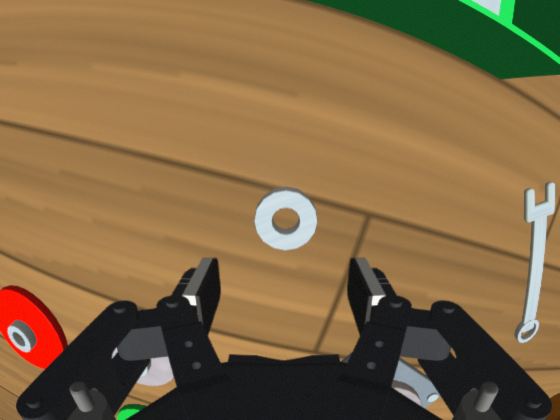

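The spacer ring is at (286,219), close to the jaw centre column 284.

```bash
python3 -c "
from h import *
s=load('w11');print(watz(s,286,219,14))"
python3 -m inch '[[0.45,25,1,-1.5,0],[0.45,25,0,-1,0],[0.45,10,0,0,0],[0.45,0,0,0,0],[0.45,0,0,0,0]]'
python3 -c "
from h import *
to(649.5,-124.5,8)
snap('wrist','w12'); cv2.imwrite('pics/w12c.png',crop(load('w12'),283,290,h=100,k=3))"
```

```text
[ 650.92821895 -123.49534503   14.        ]
clock: 13.65
tcp_pos: [650.6, -123.8, 23.1]
orientation: [0.094, 0.702, 0.093, -0.7]
contact_force: [0.1, -0.0, -0.5]
finger_gap: 62.0
t 13.65 tcp [ 650.6 -123.8   23.1] F [ 0.1 -0.  -0.5] gap 62.0 | tilt 0.12 jawyaw -74.8 | d [15.1  0.4  1.2] n62 0.2
```

View pics/w12c.png

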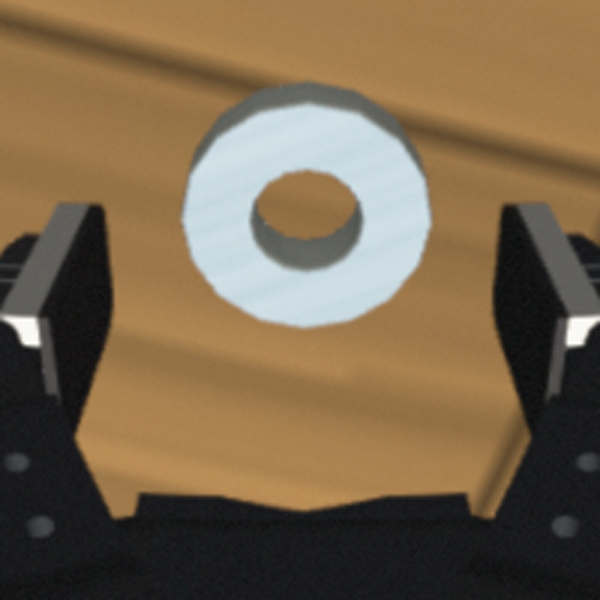

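```bash
python3 -c "
from h import *
s=load('w12');p=watz(s,285,261.7,14);print(p); to(p[0],p[1],8)"
python3 -m inch '[[0.45,8,0,0,0],[0.45,6,0,0,0],[0.3,0,0,0,0],[0.1,0,0,0,0],[-0.1,0,0,0,0]]' 40
python3 -m inch '[[-0.3,0,0,0,0],[-0.4,0,0,0,0],[-0.4,0,0,0,0]]' 60
python3 -c "
from h import *
to(649.5,-124.5,8)
snap('wrist','w13'); cv2.imwrite('pics/w13c.png',crop(load('w13'),283,290,h=100,k=3))"
```

```text
[ 650.61771048 -123.25736976   14.        ]
t 13.7 tcp [ 650.5 -123.8   23. ] F [ 0.2 -0.2  0.7] gap 61.7 | tilt 0.12 jawyaw -74.8 | d [15.  -0.5 -0.2] n62 0.2
clock: 14.32
tcp_pos: [650.1, -123.5, 8.1]
orientation: [0.094, 0.701, 0.094, -0.701]
contact_force: [-0.0, 0.4, 3.6]
finger_gap: 40.7
clock: 14.7
tcp_pos: [650.2, -123.6, 8.3]
orientation: [0.094, 0.701, 0.094, -0.701]
contact_force: [-0.7, 0.7, 5.9]
finger_gap: 40.1
t 14.7 tcp [ 650.2 -123.6    8.3] F [-0.7  0.7  5.9] gap 40.1 | tilt 0.06 jawyaw -74.8 | d [0.3 0.7 0.9] n62 0.0
```

View pics/w13c.png

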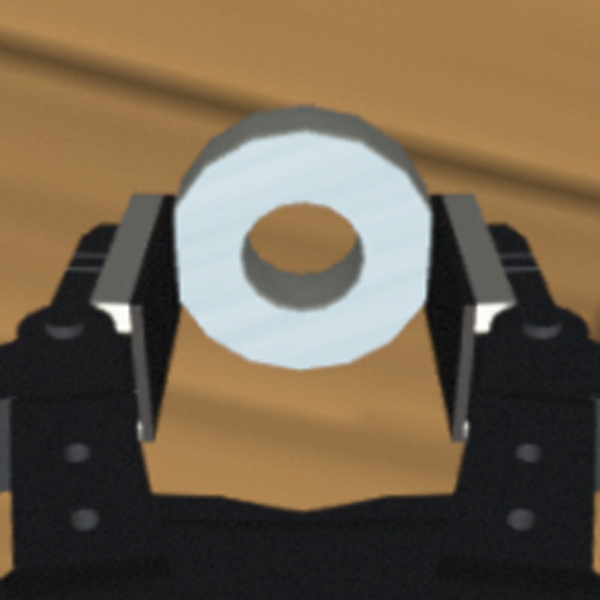

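```bash
python3 -m inch '[[-0.4,-8,0,0,0],[-0.4,-40,0,0,0],[-0.4,-50,5,10,0],[-0.4,-20,20,40,0],[-0.4,-5,20,50,0]]' 80
python3 -m inch '[[-0.4,0,20,50,0],[-0.4,0,10,30,0],[-0.4,0,0,0,0],[-0.4,0,0,0,0]]'
python3 -c "
from h import *
to(474.9,-257,115)"
```

```text
clock: 15.38
tcp_pos: [565.3, -193.5, 132.4]
orientation: [0.095, 0.702, 0.094, -0.7]
contact_force: [0.2, -1.4, -1.0]
finger_gap: 39.0
clock: 15.88
tcp_pos: [496.3, -242.6, 130.9]
orientation: [0.094, 0.701, 0.094, -0.701]
contact_force: [0.5, 0.2, -1.4]
finger_gap: 38.9
t 15.88 tcp [ 496.3 -242.6  130.9] F [ 0.5  0.2 -1.4] gap 38.9 | tilt 0.04 jawyaw -74.7 | d [15.8  8.2 24.5] n62 0.5
```

```bash
python3 -m inch '[[-0.4,0,4,12,0],[-0.4,8,4,12.5,0],[-0.4,8,0,0,0],[-0.4,0,0,0,0],[-0.4,0,0,0,0]]' 80
python3 -c "
from h import *
to(474.9,-257,115)
snap('wrist','w14');snap('scene','s14')
cv2.imwrite('pics/w14c.png',cv2.resize(np.hstack([crop(load('w14'),283,280,h=60,k=10),crop(load('s14'),184,165,h=40,k=15)]),(800,400)))"
```

```text
clock: 16.5
tcp_pos: [474.6, -257.0, 114.6]
orientation: [0.094, 0.701, 0.094, -0.701]
contact_force: [0.6, -0.8, -1.1]
finger_gap: 39.2
t 16.5 tcp [ 474.6 -257.   114.6] F [ 0.6 -0.8 -1.1] gap 39.2 | tilt 0.02 jawyaw -74.7 | d [-0.4  0.  -0.3] n62 0.0
```

View pics/w14c.png

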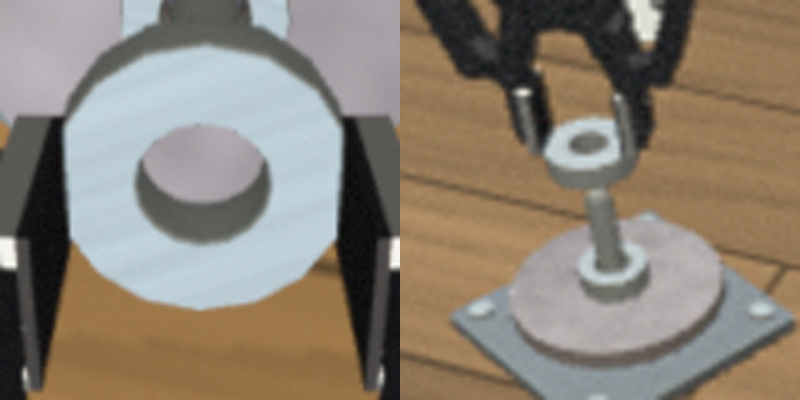

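```bash
python3 -c "
from h import *
s=load('w14');o=ctrl.get_obs();q=o['orientation'];Rm=R.from_quat([q[1],q[2],q[3],q[0]]).as_matrix()
b=watz(s,223+203*.3,220+180*.3,o['tcp_pos'][2]-8.3+14);print(b,Rm.T@(b-o['tcp_pos']))
s=load('w9'); b=watz(s,223+203.7*.3,220+199*.3,83.3-16.9+26); print(b,Rm.T@(b-[474.8,-256.9,83.3]))
"
```

```text
[ 475.21840719 -255.68043947  120.49862411] [-5.69986355 -1.26170588 -0.92264953]
[ 474.15099397 -255.98712468   92.4       ] [-9.10042924 -1.04936674  0.38153269]
```

```bash
python3 -m inch '[[-0.4,3,0,1,0],[-0.4,8,0,0,0],[-0.4,4,0,0,0],[-0.4,4,0,0,0],[-0.4,0,0,0,0]]' 80
python3 -c "
from h import *
to(474.9,-257,115)
snap('wrist','w15')
cv2.imwrite('pics/w15c.png',crop(load('w15'),283,280,h=60,k=10))"
```

```text
clock: 17.23
tcp_pos: [473.1, -257.6, 95.2]
orientation: [-0.094, -0.701, -0.094, 0.701]
contact_force: [-0.0, 0.9, -0.8]
finger_gap: 39.0
t 17.23 tcp [ 473.1 -257.6   95.2] F [-0.   0.9 -0.8] gap 39.0 | tilt 0.03 jawyaw -74.8 | d [-19.8  -0.1  -1.9] n62 0.3
```

View pics/w15c.png

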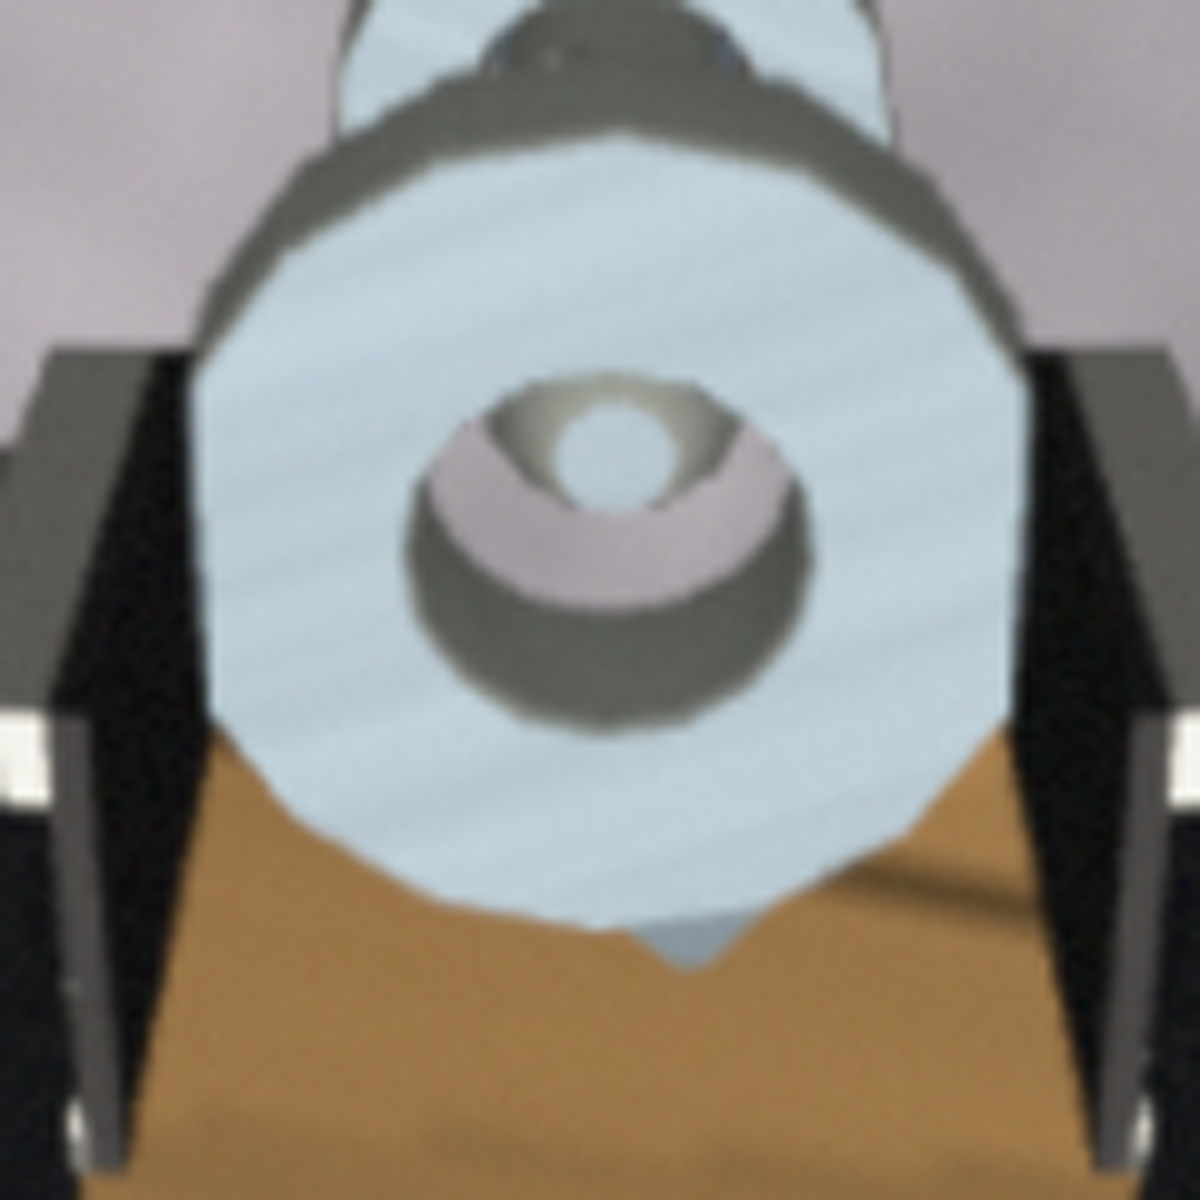

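```bash
python3 -c "
from h import *
s=load('w15');o=ctrl.get_obs();q=o['orientation'];Rm=R.from_quat([q[1],q[2],q[3],q[0]]).as_matrix()
b=watz(s,223+61.1,220+55.2,95.2-8.3+14);a=watz(s,223+61.4,220+45.5,94);print(a,b,Rm.T@(a-b))
"
```

```text
[ 474.74119137 -256.18618972   94.        ] [ 473.02561374 -256.49048158  100.9       ] [ 6.89987537  0.1581823  -1.73565502]
```

```bash
python3 -m inch '[[-0.4,0,0,-1.5,0],[-0.4,6,0,0,0],[-0.4,6,0,0,0],[-0.4,4,0,0,0],[-0.4,0,0,0,0]]' 80
python3 -c "
from h import *
to(474.9,-257,54.3)
snap('wrist','w16')
cv2.imwrite('pics/w16c.png',crop(load('w16'),283,280,h=60,k=8))"
```

```text
clock: 17.9
tcp_pos: [474.5, -257.1, 79.1]
orientation: [-0.094, -0.701, -0.094, 0.701]
contact_force: [-0.0, -0.8, -0.7]
finger_gap: 38.9
t 17.9 tcp [ 474.5 -257.1   79.1] F [-0.  -0.8 -0.7] gap 38.9 | tilt 0.04 jawyaw -74.8 | d [24.8  0.  -0.5] n62 0.4
```

View pics/w16c.png

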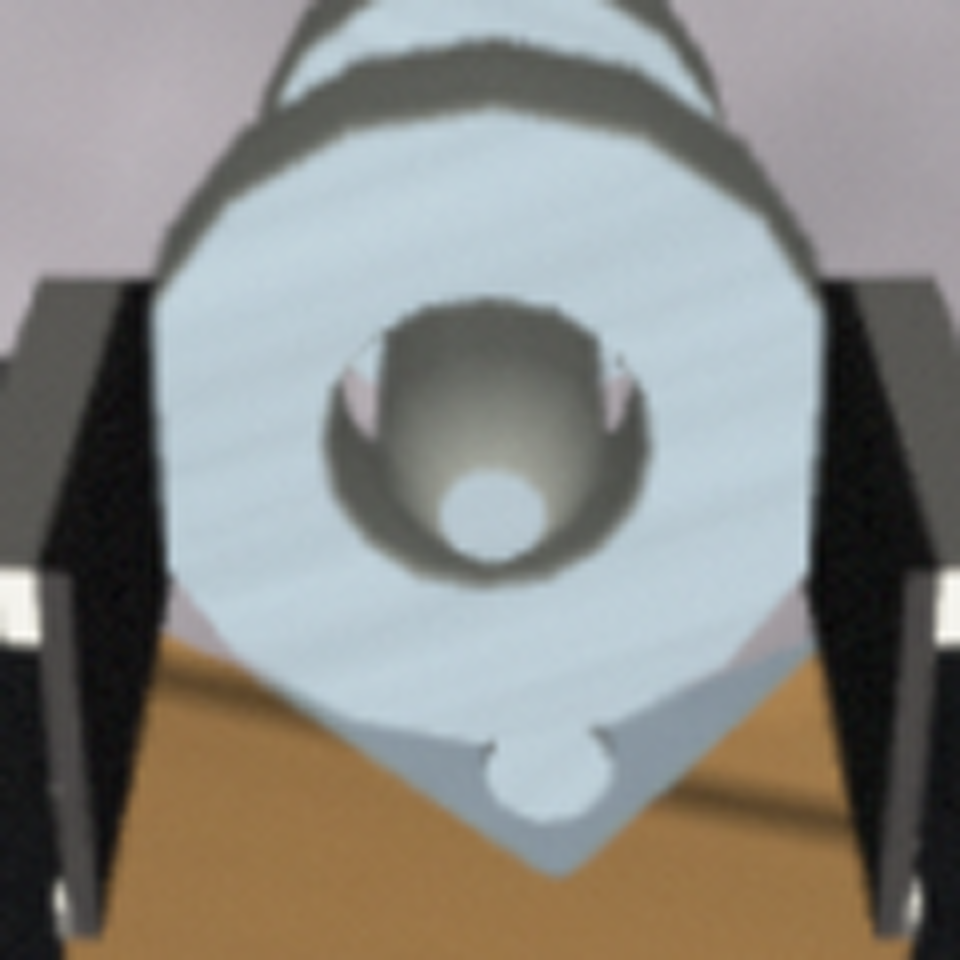

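Threaded and centred. I lower to just above the seat, then feel for contact.

```bash
python3 -m inch '[[-0.4,8,0,0,0],[-0.4,8,0,0,0],[-0.4,5,0,0,0],[-0.4,2,0,0,0],[-0.4,0,0,0,0]]' 80
python3 -m inch '[[-0.4,1,0,0,0],[-0.4,0,0,0,0]]'
python3 -m inch '[[-0.4,1,0,0,0],[-0.4,0,0,0,0]]'
```

```text
clock: 18.58
tcp_pos: [474.7, -257.2, 56.5]
orientation: [-0.094, -0.701, -0.094, 0.701]
contact_force: [-0.3, -0.7, -1.1]
finger_gap: 39.0
clock: 18.82
tcp_pos: [474.8, -257.3, 55.7]
orientation: [0.094, 0.701, 0.094, -0.701]
contact_force: [-0.5, -0.1, 0.1]
finger_gap: 39.1
clock: 19.08
tcp_pos: [474.7, -257.3, 54.5]
orientation: [-0.094, -0.701, -0.094, 0.701]
contact_force: [0.0, 0.7, -1.0]
finger_gap: 39.4
```

```bash
python3 -m inch '[[-0.4,1,0,0,0],[-0.4,0,0,0,0]]'
python3 -m inch '[[-0.4,1,0,0,0],[-0.4,0,0,0,0]]'
```

```text
clock: 19.32
tcp_pos: [474.8, -257.3, 54.4]
orientation: [-0.094, -0.701, -0.094, 0.701]
contact_force: [-3.9, 2.1, 8.9]
finger_gap: 39.0
clock: 19.58
tcp_pos: [474.8, -257.4, 54.3]
orientation: [-0.094, -0.701, -0.093, 0.701]
contact_force: [-8.7, 4.2, 20.0]
finger_gap: 39.5
```

```bash
python3 -m inch '[[-0.4,-1.5,0,0,0],[0.1,0,0,0,0],[0.35,0,0,0,0],[0.35,0,0,0,0],[0.35,-15,0,0,0]]'
python3 -m inch '[[0.35,-40,0,0,0],[0.35,-40,0,0,0],[0.35,0,0,0,0]]'
python3 -c "
from h import *
to(479.5,-24.5,80)
snap('wrist','w17')"
```

```text
clock: 20.2
tcp_pos: [474.0, -256.9, 68.7]
orientation: [-0.093, -0.7, -0.094, 0.701]
contact_force: [0.5, -0.2, -0.3]
finger_gap: 57.8
clock: 20.58
tcp_pos: [476.7, -257.9, 153.2]
orientation: [0.095, 0.703, 0.092, -0.699]
contact_force: [-0.3, 0.2, -0.0]
finger_gap: 57.8
t 20.57 tcp [ 476.7 -257.9  153.2] F [-0.3  0.2 -0. ] gap 57.8 | tilt 0.37 jawyaw -74.8 | d [  72.4 -224.8  -63.8] n62 3.9
```

View pics/w17.png

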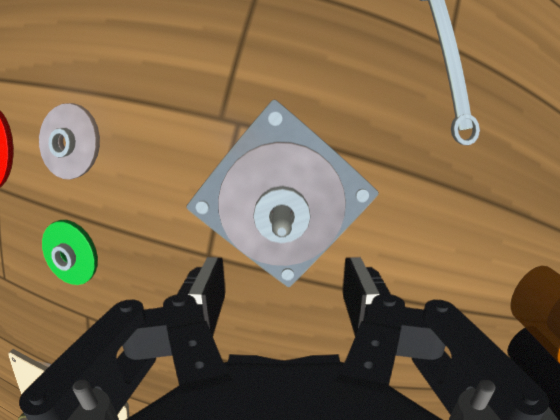

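Spacer seated. Next, the small grey wheel.

```bash
python3 -m inch '[[0.2,0,-50,-15,0],[0.2,0,-50,-15,0],[0.2,0,-50,-15,0],[0.2,20,-50,-15,0],[0.2,40,-25,-4,0]]'
python3 -m inch '[[0.2,10,0,0,0],[0.2,0,0,0,0],[0.2,0,0,0,0]]'
python3 -c "
from h import *
to(479.5,-24.5,80)
snap('wrist','w18')"
```

```text
clock: 21.25
tcp_pos: [477.9, -20.5, 89.2]
orientation: [0.095, 0.702, 0.095, -0.7]
contact_force: [0.8, -0.7, -0.8]
finger_gap: 51.3
clock: 21.62
tcp_pos: [478.1, -24.5, 79.9]
orientation: [0.093, 0.701, 0.093, -0.701]
contact_force: [-0.4, -1.0, -0.6]
finger_gap: 51.5
t 21.62 tcp [478.1 -24.5  79.9] F [-0.4 -1.  -0.6] gap 51.5 | tilt 0.06 jawyaw -74.9 | d [-0.1  0.3 -1.4] n62 0.0
```

View pics/w18.png

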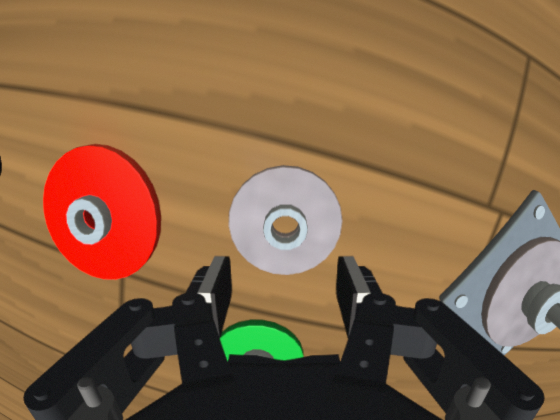

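```bash
python3 -c "
from h import *
s=load('w18');p=watz(s,286,228.5,22);print(p);to(p[0],p[1],30)"
python3 -m inch '[[0.2,20,1,-1,0],[0.2,20,0,0,0],[0.2,8,0,0,0],[0.2,0,0,0,0]]'
python3 -c "
from h import *
to(479.5,-24.5,80)
snap('wrist','w19'); cv2.imwrite('pics/w19c.png',crop(load('w19'),283,290,h=100,k=3))"
```

```text
[479.03032836 -24.64685931  22.        ]
t 21.68 tcp [478.1 -24.5  79.9] F [ 0.1 -0.1 -0.1] gap 51.8 | tilt 0.08 jawyaw -74.9 | d [49.9  0.4 -0.8] n62 0.8
clock: 22.18
tcp_pos: [478.3, -24.1, 30.5]
orientation: [-0.094, -0.701, -0.094, 0.701]
contact_force: [0.4, 0.6, 0.9]
finger_gap: 51.2
t 22.18 tcp [478.3 -24.1  30.5] F [0.4 0.6 0.9] gap 51.2 | tilt 0.06 jawyaw -74.8 | d [-49.5   0.7  -1. ] n62 0.8
```

View pics/w19c.png

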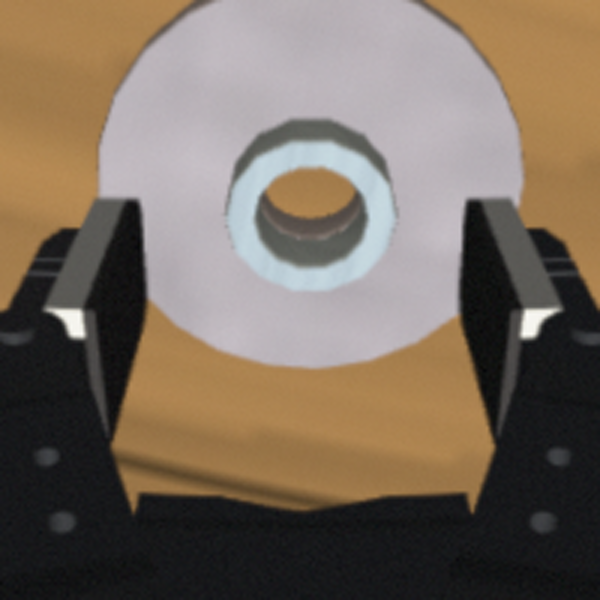

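```bash
python3 -c "
from h import *
s=load('w19');p=watz(s,287,261.7,22);print(p);to(p[0],p[1],15)"
python3 -m inch '[[0.2,8,0.5,-0.5,0],[0.2,7.5,0,0,0],[0,0,0,0,0],[-0.2,0,0,0,0],[-0.4,0,0,0,0]]' 40
python3 -m inch '[[-0.6,0,0,0,0],[-0.6,0,0,0,0],[-0.6,0,0,0,0]]' 60
python3 -c "
from h import *
to(479.5,-24.5,80)
snap('wrist','w20'); cv2.imwrite('pics/w20c.png',crop(load('w20'),283,290,h=100,k=3))"
```

```text
[478.85779529 -24.38978936  22.        ]
t 22.23 tcp [478.7 -24.   31.1] F [-1.3 -1.2  0.7] gap 51.2 | tilt 0.01 jawyaw -74.8 | d [16.1  0.4 -0. ] n62 0.3
clock: 22.85
tcp_pos: [479.4, -24.4, 16.0]
orientation: [0.094, 0.701, 0.094, -0.701]
contact_force: [-1.7, 0.6, 4.1]
finger_gap: 27.1
clock: 23.22
tcp_pos: [479.5, -24.4, 16.2]
orientation: [0.094, 0.701, 0.094, -0.701]
contact_force: [-2.5, 1.0, 6.5]
finger_gap: 26.4
t 23.23 tcp [479.5 -24.4  16.2] F [-2.5  1.   6.5] gap 26.4 | tilt 0.04 jawyaw -74.8 | d [-63.8   0.2   0. ] n62 1.0
```

View pics/w20c.png

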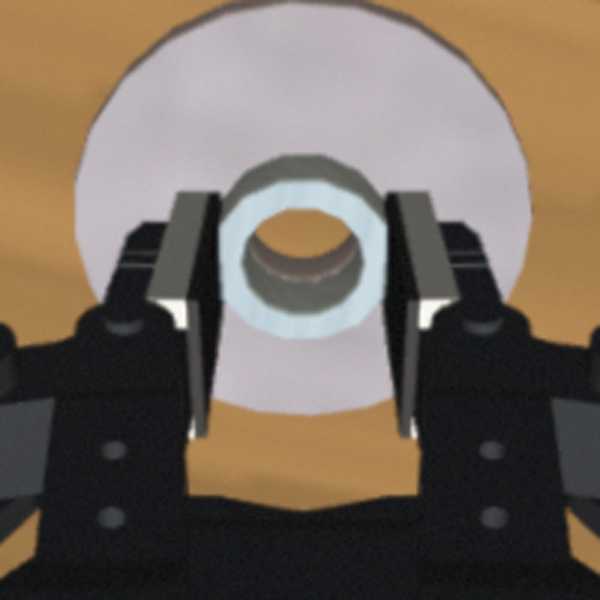

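```bash
python3 -m inch '[[-0.6,-8,0,0,0],[-0.6,-40,0,0,0],[-0.6,-50,0,0,0],[-0.6,-22,30,10,0],[-0.6,0,50,14,0]]' 80
python3 -m inch '[[-0.6,0,50,14,0],[-0.6,0,50,13,0],[-0.6,0,28,8,0],[-0.6,0,0,0,0],[-0.6,0,0,0,0]]'
python3 -c "
from h import *
to(474.7,-257.2,122)"
```

```text
clock: 23.9
tcp_pos: [478.5, -107.6, 138.3]
orientation: [0.096, 0.702, 0.094, -0.699]
contact_force: [0.6, -0.1, -1.6]
finger_gap: 25.0
clock: 24.52
tcp_pos: [477.0, -239.6, 135.7]
orientation: [0.094, 0.701, 0.094, -0.701]
contact_force: [-0.2, 0.3, -2.1]
finger_gap: 25.3
t 24.52 tcp [ 477.  -239.6  135.7] F [-0.2  0.3 -2.1] gap 25.3 | tilt 0.03 jawyaw -74.7 | d [13.7 16.4  6.9] n62 0.4
```

```bash
python3 -m inch '[[-0.6,0,8,3.5,0],[-0.6,6,8.5,3.5,0],[-0.6,8,0,0,0],[-0.6,0,0,0,0],[-0.6,0,0,0,0]]' 80
python3 -c "
from h import *
to(474.7,-257.2,104)"
```

```text
clock: 25.15
tcp_pos: [474.6, -258.0, 121.5]
orientation: [0.094, 0.701, 0.094, -0.701]
contact_force: [-0.8, 0.5, -1.4]
finger_gap: 24.9
t 25.15 tcp [ 474.6 -258.   121.5] F [-0.8  0.5 -1.4] gap 24.9 | tilt 0.01 jawyaw -74.7 | d [17.5 -0.7 -0.3] n62 0.3
```

```bash
python3 -m inch '[[-0.6,6,-0.7,0,0],[-0.6,6,0,0,0],[-0.6,5,0,0,0],[-0.6,0,0,0,0]]' 80
python3 -c "
from h import *
to(474.7,-257.2,104)
snap('wrist','w21')
cv2.imwrite('pics/w21c.png',crop(load('w21'),283,280,h=60,k=8))"
```

```text
clock: 25.65
tcp_pos: [474.0, -257.5, 104.0]
orientation: [-0.094, -0.701, -0.094, 0.701]
contact_force: [0.1, -0.0, -0.4]
finger_gap: 25.1
t 25.65 tcp [ 474.  -257.5  104. ] F [ 0.1 -0.  -0.4] gap 25.1 | tilt 0.05 jawyaw -74.8 | d [ 0.  -0.1 -0.7] n62 0.0
```

View pics/w21c.png

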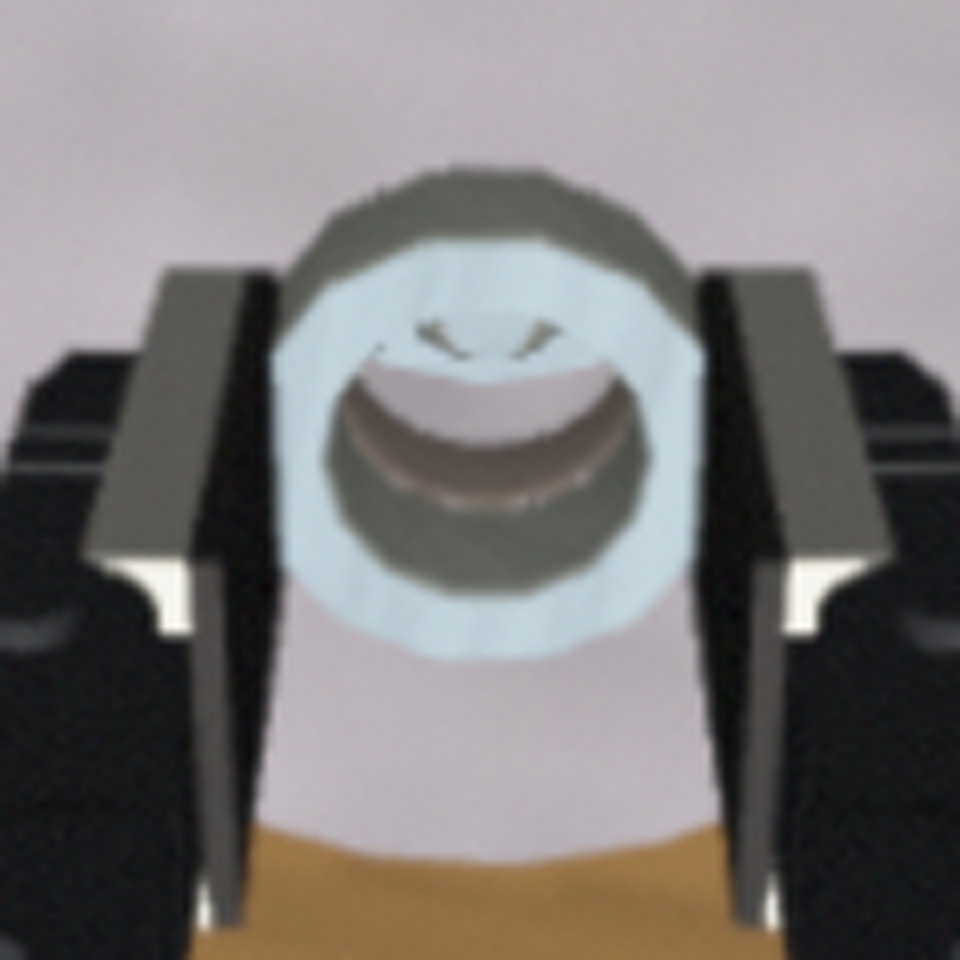

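```bash
python3 -c "
from h import *
s=load('w21');o=ctrl.get_obs();q=o['orientation'];Rm=R.from_quat([q[1],q[2],q[3],q[0]]).as_matrix()
b=watz(s,223+487/8,220+452/8,109.8);a=watz(s,223+487/8,220+335/8,94);print(a,b,Rm.T@(a-b))
"
python3 -m inch '[[-0.6,4,0,0,0],[-0.6,4,0,0,0],[-0.6,4,0,0,0],[-0.6,0,0,0,0]]' 80
python3 -c "
from h import *
to(474.7,-257.2,104)
snap('wrist','w22')
cv2.imwrite('pics/w22c.png',crop(load('w22'),283,280,h=60,k=8))"
```

```text
[ 473.41201842 -256.53021216   94.        ] [ 473.28337895 -256.55213939  109.8       ] [15.79996915  0.01659776 -0.13314739]
clock: 26.2
tcp_pos: [474.1, -257.6, 92.1]
orientation: [-0.094, -0.701, -0.094, 0.701]
contact_force: [-0.2, -0.0, -0.3]
finger_gap: 25.1
t 26.2 tcp [ 474.1 -257.6   92.1] F [-0.2 -0.  -0.3] gap 25.1 | tilt 0.04 jawyaw -74.8 | d [-11.9  -0.2  -0.7] n62 0.2
```

View pics/w22c.png

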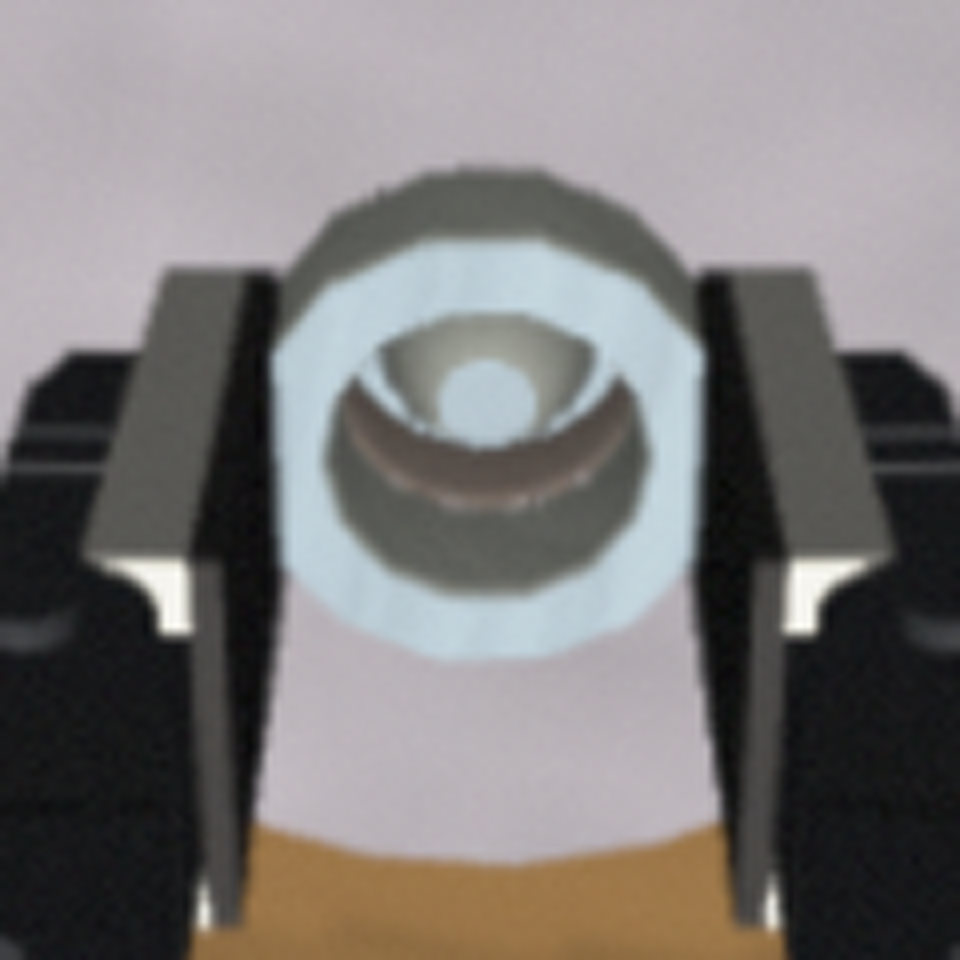

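```bash
python3 -c "
from h import *
s=load('w22');o=ctrl.get_obs();q=o['orientation'];Rm=R.from_quat([q[1],q[2],q[3],q[0]]).as_matrix()
b=watz(s,223+487/8,220+452/8,97.9);a=watz(s,223+487/8,220+403/8,94);print(Rm.T@(a-b))
"
python3 -m inch '[[-0.6,4,0,-0.5,0],[-0.6,5,0,0,0],[-0.6,4,0,0,0],[-0.6,0,0,0,0],[-0.6,0,0,0,0]]'
python3 -m inch '[[-0.6,1,0,0,0],[-0.6,0,0,0,0]]'
python3 -m inch '[[-0.6,1,0,0,0],[-0.6,0,0,0,0]]'
```

```text
[ 3.89973351  0.004109   -1.28000313]
clock: 26.88
tcp_pos: [474.9, -257.5, 79.6]
orientation: [0.094, 0.701, 0.094, -0.701]
contact_force: [0.2, 0.1, -1.7]
finger_gap: 25.2
clock: 27.12
tcp_pos: [474.8, -257.5, 78.6]
orientation: [0.094, 0.701, 0.094, -0.701]
contact_force: [-0.2, 0.1, -0.4]
finger_gap: 25.0
clock: 27.38
tcp_pos: [474.8, -257.5, 77.5]
orientation: [-0.094, -0.701, -0.094, 0.701]
contact_force: [-0.3, -0.9, -1.2]
finger_gap: 25.0
```

```bash
python3 -m inch '[[-0.6,1,0,0,0],[-0.6,0,0,0,0]]'
python3 -m inch '[[-0.6,1,0,0,0],[-0.6,0,0,0,0]]'
python3 -m inch '[[-0.6,1,0,0,0],[-0.6,0,0,0,0]]'
```

```text
clock: 27.62
tcp_pos: [474.8, -257.5, 76.5]
orientation: [-0.094, -0.701, -0.094, 0.701]
contact_force: [-0.7, -0.1, -1.2]
finger_gap: 24.8
clock: 27.88
tcp_pos: [474.9, -257.6, 76.3]
orientation: [-0.094, -0.701, -0.094, 0.701]
contact_force: [-3.8, 1.5, 7.0]
finger_gap: 25.0
clock: 28.12
tcp_pos: [475.1, -257.6, 76.2]
orientation: [-0.094, -0.701, -0.093, 0.701]
contact_force: [-8.1, 2.6, 18.9]
finger_gap: 24.9
```

Seated at 76.2 as expected. I release and go to the knob.

```bash
python3 -m inch '[[-0.6,-1.5,0,0,0],[-0.2,0,0,0,0],[0.15,0,0,0,0],[0.15,0,0,0,0],[0.15,-15,0,0,0]]'
python3 -m inch '[[0.35,-40,0,0,0],[0.35,-30,0,0,0],[0.35,0,0,0,0]]'
python3 -c "
from h import *
to(457,257,100)
snap('wrist','w23')"
python3 -m inch '[[0.35,0,-50,-12,0],[0.35,0,-50,-12,0],[0.35,0,-50,-12,0],[0.35,0,-50,-12,0],[0.35,0,-50,-12,0]]'
python3 -m inch '[[0.35,0,-50,-12,0],[0.35,0,-50,-12,0],[0.35,0,-50,-12,0],[0.35,0,-50,-12,0],[0.35,0,0,0,0]]'
python3 -c "
from h import *
to(457,257,100)"
```

```text
clock: 28.75
tcp_pos: [474.1, -257.2, 90.7]
orientation: [-0.093, -0.7, -0.094, 0.701]
contact_force: [-0.0, 1.0, 0.1]
finger_gap: 49.0
clock: 29.12
tcp_pos: [476.4, -258.1, 164.4]
orientation: [0.095, 0.702, 0.092, -0.699]
contact_force: [0.1, -0.4, -0.6]
finger_gap: 58.1
t 29.12 tcp [ 476.4 -258.1  164.4] F [ 0.1 -0.4 -0.6] gap 58.1 | tilt 0.3 jawyaw -74.8 | d [  62.8 -502.3 -116.5] n62 8.4
clock: 29.8
tcp_pos: [466.3, 0.9, 160.6]
orientation: [-0.094, -0.701, -0.094, 0.701]
contact_force: [0.3, -0.5, 0.7]
finger_gap: 57.5
clock: 30.42
tcp_pos: [459.0, 209.4, 160.7]
orientation: [-0.095, -0.7, -0.097, 0.701]
contact_force: [0.5, -1.1, -0.1]
finger_gap: 58.1
t 30.43 tcp [459.  209.4 160.7] F [ 0.5 -1.1 -0.1] gap 58.1 | tilt 0.14 jawyaw -74.4 | d [ 60.8 -46.2 -10.9] n62 1.2
```

View pics/w23.png

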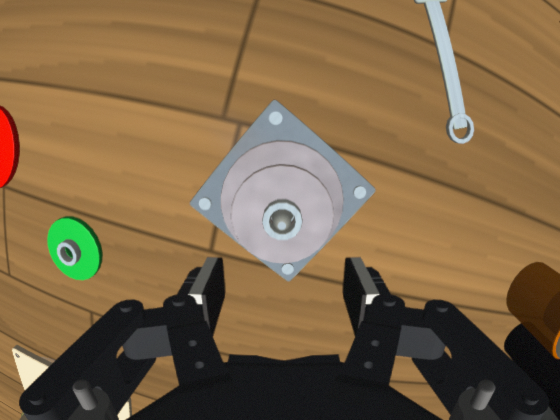

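```bash
python3 -m inch '[[0.35,20,-24,-5,0],[0.35,30,-20,-6,0],[0.35,15,0,0,0],[0.35,0,0,0,0],[0.35,0,0,0,0]]'
python3 -c "
from h import *
print(ctrl.get_obs()['qpos'].round(2))
to(457,257,50)
snap('wrist','w24')"
```

```text
clock: 31.05
tcp_pos: [460.6, 249.5, 96.8]
orientation: [0.093, 0.701, 0.093, -0.701]
contact_force: [0.9, -0.6, -0.2]
finger_gap: 57.4
[ 0.24  0.39 -0.97  1.84  0.37  1.09 -2.17]
t 31.05 tcp [460.6 249.5  96.8] F [ 0.9 -0.6 -0.2] gap 57.4 | tilt 0.05 jawyaw -74.9 | d [46.8 -8.2  1.5] n62 0.8
```

View pics/w24.png

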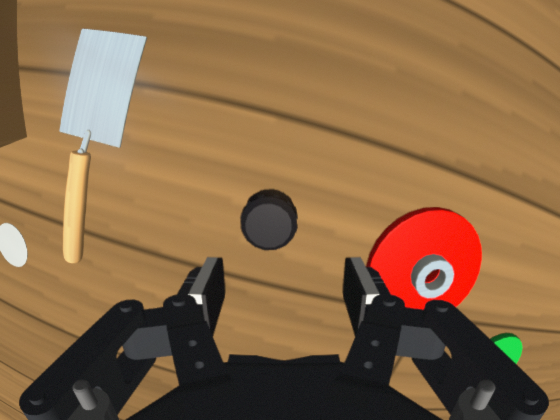

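```bash
python3 -c "
from h import *
s=load('w24');p=watz(s,270,222,30);print(p);to(p[0],p[1],45)"
python3 -m inch '[[0.35,20,-6,1,0],[0.35,20,-1.5,0,0],[0.35,8,0,0,0],[0.35,0,0,0,0],[0.35,0,0,0,0]]'
python3 -c "
from h import *
to(457,257,50)
snap('wrist','w25'); cv2.imwrite('pics/w25c.png',crop(load('w25'),283,290,h=100,k=3))"
```

```text
[460.13803332 260.15012392  30.        ]
t 31.1 tcp [460.7 249.6  97. ] F [ 0.5  0.8 -0.1] gap 57.9 | tilt 0.08 jawyaw -74.9 | d [ 52.  -10.3  -2.2] n62 0.9
clock: 31.72
tcp_pos: [457.2, 257.5, 48.4]
orientation: [0.094, 0.701, 0.094, -0.701]
contact_force: [0.8, 0.1, 0.1]
finger_gap: 57.3
t 31.73 tcp [457.2 257.5  48.4] F [0.8 0.1 0.1] gap 57.3 | tilt 0.03 jawyaw -74.8 | d [-1.6  0.5  0.3] n62 0.0
```

View pics/w25c.png

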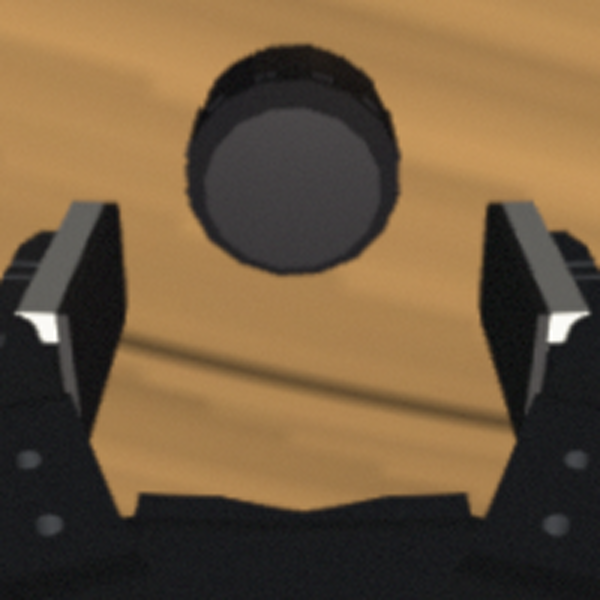

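```bash
python3 -c "
from h import *
s=load('w25');p=watz(s,280.6,251.7,30);print(p);to(p[0],p[1],25)"
python3 -m inch '[[0.35,8,-1.5,-1,0],[0.35,14,0,0,0],[0.35,0,0,0,0]]'
python3 -c "
from h import *
to(457,257,50)
snap('wrist','w26'); cv2.imwrite('pics/w26c.png',crop(load('w26'),283,290,h=100,k=3))"
```

```text
[458.10821817 260.7793443   30.        ]
t 31.77 tcp [457.3 257.5  48.5] F [ 0.1 -0.1 -0.5] gap 57.6 | tilt 0.05 jawyaw -74.8 | d [23.5 -2.9 -1.6] n62 0.4
clock: 32.15
tcp_pos: [456.6, 258.5, 24.6]
orientation: [-0.094, -0.7, -0.094, 0.702]
contact_force: [-0.3, -0.9, 0.0]
finger_gap: 57.5
t 32.15 tcp [456.6 258.5  24.6] F [-0.3 -0.9  0. ] gap 57.5 | tilt 0.13 jawyaw -74.8 | d [-25.4   1.6   0.1] n62 0.4
```

View pics/w26c.png

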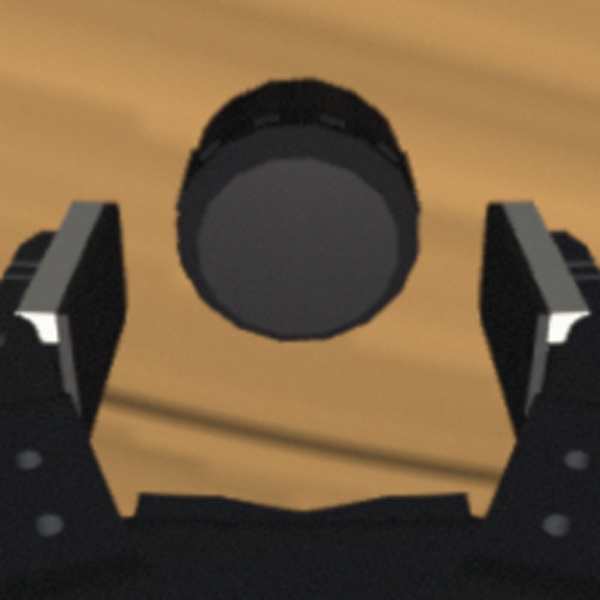

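```bash
python3 -c "
from h import *
s=load('w26');p=watz(s,282.6,272.7,30);print(p);to(p[0],p[1],10)"
python3 -m inch '[[0.35,8,-0.5,-0.8,0],[0.35,6.5,0,0,0],[0.2,0,0,0,0],[0.05,0,0,0,0],[-0.1,0,0,0,0]]' 30
python3 -m inch '[[-0.3,0,0,0,0],[-0.4,0,0,0,0],[-0.4,0,0,0,0]]' 50
python3 -c "
from h import *
to(457,257,50)
snap('wrist','w27'); cv2.imwrite('pics/w27c.png',crop(load('w27'),283,290,h=100,k=3))"
```

```text
[457.51091645 260.58325575  30.        ]
t 32.2 tcp [456.9 258.9  25.3] F [0.7 0.4 0.6] gap 57.7 | tilt 0.09 jawyaw -74.8 | d [15.3 -1.5 -1. ] n62 0.2
clock: 32.83
tcp_pos: [458.2, 259.8, 11.9]
orientation: [0.094, 0.701, 0.094, -0.701]
contact_force: [-0.8, -0.3, 0.9]
finger_gap: 39.3
clock: 33.2
tcp_pos: [458.3, 259.9, 12.1]
orientation: [0.094, 0.701, 0.094, -0.701]
contact_force: [-1.5, -0.8, 6.2]
finger_gap: 37.8
t 33.2 tcp [458.3 259.9  12.1] F [-1.5 -0.8  6.2] gap 37.8 | tilt 0.03 jawyaw -74.8 | d [-37.9   2.5   2. ] n62 0.6
```

View pics/w27c.png

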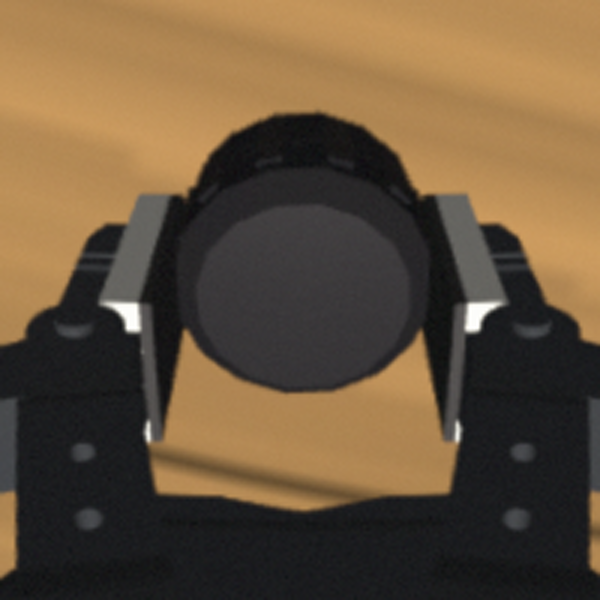

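```bash
python3 -c "
from h import *
s=load('w27');p=watz(s,284,289.5,30);print(p);to(p[0],p[1],10)"
python3 -m inch '[[-0.4,-8,0,0,0],[-0.4,-40,0,0,0],[-0.4,-50,0,0,0],[-0.4,-30,40,10,0],[-0.4,0,50,12,0]]' 70
python3 -m inch '[[-0.4,0,50,12,0],[-0.4,0,50,12,0],[-0.4,0,50,12,0],[-0.4,0,50,12,0],[-0.4,0,50,12,0]]'
python3 -c "
from h import *
to(474.9,-257.2,115)"
```

```text
[457.52642672 260.81870233  30.        ]
t 33.25 tcp [458.3 259.9  12.1] F [-1.9 -0.8  5.5] gap 37.8 | tilt 0.03 jawyaw -74.8 | d [ 2.1 -1.1  0.5] n62 0.0
clock: 33.88
tcp_pos: [461.6, 167.7, 142.2]
orientation: [0.094, 0.702, 0.095, -0.699]
contact_force: [1.0, -0.1, -1.5]
finger_gap: 36.9
clock: 34.5
tcp_pos: [468.2, -91.5, 140.1]
orientation: [0.094, 0.701, 0.093, -0.701]
contact_force: [1.4, 0.4, -0.2]
finger_gap: 37.0
t 34.5 tcp [468.2 -91.5 140.1] F [ 1.4  0.4 -0.2] gap 37.0 | tilt 0.07 jawyaw -74.8 | d [ 25.3 161.6  37.1] n62 2.7
```

```bash
python3 -m inch '[[-0.4,0,45,10,0],[-0.4,0,45,10,0],[-0.4,0,40,9,0],[-0.4,0,15,4,0],[-0.4,0,0,0,0]]'
python3 -m inch '[[-0.4,10,0,0,0],[-0.4,0,0,0,0]]'
python3 -c "
from h import *
to(474.9,-257.2,115)"
```

```text
clock: 35.12
tcp_pos: [474.5, -238.6, 139.6]
orientation: [0.093, 0.701, 0.093, -0.701]
contact_force: [0.1, 0.1, -0.7]
finger_gap: 36.7
clock: 35.38
tcp_pos: [474.2, -236.8, 128.7]
orientation: [-0.094, -0.7, -0.095, 0.701]
contact_force: [-0.6, -0.3, -0.5]
finger_gap: 36.9
t 35.38 tcp [ 474.2 -236.8  128.7] F [-0.6 -0.3 -0.5] gap 36.9 | tilt 0.09 jawyaw -74.6 | d [13.6 19.9  4.7] n62 0.4
```

```bash
python3 -m inch '[[-0.4,0,10,2,0],[-0.4,6,9.5,2.5,0],[-0.4,4,0,0,0],[-0.4,0,0,0,0],[-0.4,0,0,0,0]]'
python3 -c "
from h import *
to(474.9,-257.2,115);snap('wrist','w28');snap('scene','s28');snap('top','t28')
cv2.imwrite('pics/w28c.png',cv2.resize(np.hstack([crop(load('w28'),283,280,h=60,k=10),crop(load('s28'),184,165,h=40,k=15)]),(800,400)))"
```

```text
clock: 36.0
tcp_pos: [475.5, -258.1, 119.6]
orientation: [0.094, 0.701, 0.094, -0.701]
contact_force: [-0.8, -0.0, -0.9]
finger_gap: 36.9
t 36.0 tcp [ 475.5 -258.1  119.6] F [-0.8 -0.  -0.9] gap 36.9 | tilt 0.01 jawyaw -74.7 | d [ 4.6 -1.   0.3] n62 0.1
```

View pics/w28c.png

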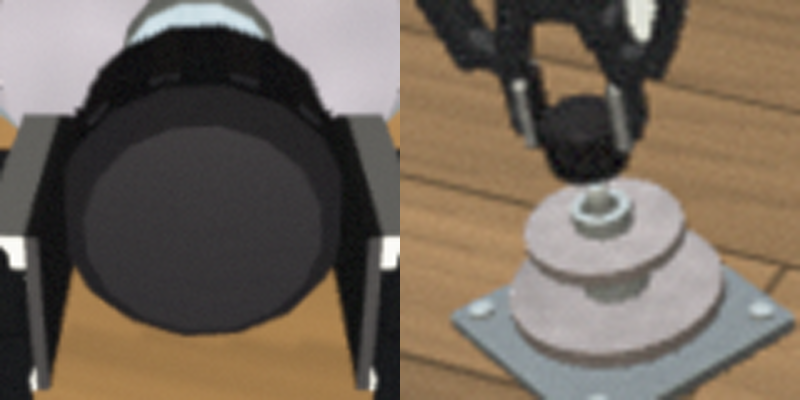

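```bash
python3 -m inch '[[-0.4,4,-0.9,0.2,0],[-0.4,5,0,0,0],[-0.4,3,0,0,0],[-0.4,0,0,0,0]]'
python3 -m inch '[[-0.4,3,0,0,0],[-0.4,3,0,0,0],[-0.4,0,0,0,0]]'
python3 -c "
from h import *
to(474.9,-257.2,94)"
```

```text
clock: 36.65
tcp_pos: [474.7, -257.5, 107.2]
orientation: [-0.094, -0.701, -0.094, 0.701]
contact_force: [-0.4, -0.1, -1.0]
finger_gap: 36.9
clock: 37.02
tcp_pos: [474.8, -257.6, 101.3]
orientation: [-0.094, -0.701, -0.094, 0.701]
contact_force: [0.3, 0.5, -0.4]
finger_gap: 37.2
t 37.02 tcp [ 474.8 -257.6  101.3] F [ 0.3  0.5 -0.4] gap 37.2 | tilt 0.03 jawyaw -74.8 | d [ 7.3 -0.3 -0.2] n62 0.1
```

Underside is at about 89, below the 94 mm tip, with no contact, so the knob is over the tip.

```bash
python3 -m inch '[[-0.4,3,0,0,0],[-0.4,2,0,0,0],[-0.4,0,0,0,0]]'
python3 -m inch '[[-0.4,1,0,0,0],[-0.4,0,0,0,0]]'
python3 -m inch '[[-0.4,1,0,0,0],[-0.4,0,0,0,0]]'
python3 -m inch '[[-0.4,1,0,0,0],[-0.4,0,0,0,0]]'
```

```text
clock: 37.4
tcp_pos: [474.8, -257.6, 96.4]
orientation: [-0.094, -0.701, -0.094, 0.701]
contact_force: [0.0, -0.2, -0.3]
finger_gap: 37.2
clock: 37.65
tcp_pos: [474.9, -257.6, 95.5]
orientation: [0.094, 0.701, 0.094, -0.701]
contact_force: [0.1, -0.4, -0.9]
finger_gap: 37.4
clock: 37.9
tcp_pos: [474.9, -257.6, 94.5]
orientation: [-0.094, -0.701, -0.094, 0.701]
contact_force: [0.4, 0.0, -0.2]
finger_gap: 37.1
clock: 38.15
tcp_pos: [475.1, -257.7, 94.2]
orientation: [0.094, 0.701, 0.094, -0.701]
contact_force: [-2.7, 1.7, 6.6]
finger_gap: 37.4
```

Contact comes at 94.2, against 94.1 expected. I release and rise.

```bash
python3 -m inch '[[-0.4,-0.5,0,0,0],[0.05,0,0,0,0],[0.35,0,0,0,0],[0.35,0,0,0,0],[0.35,-15,0,0,0]]'
python3 -m inch '[[0.35,-40,0,0,0],[0.35,-50,0,0,0],[0.35,0,-40,0,0],[0.35,0,-40,0,0],[0.35,0,0,0,0]]'
python3 -c "
from h import *
to(474.9,-257.2,94);snap('wrist','w29');snap('scene','s29');snap('top','t29')
cv2.imwrite('pics/s29c.png',np.hstack([cv2.resize(crop(load('t29'),417,233,h=40,k=10),(400,400)),cv2.resize(crop(load('s29'),184,170,h=40,k=10),(400,400))]))"
```

```text
clock: 38.78
tcp_pos: [474.3, -257.2, 108.7]
orientation: [-0.093, -0.7, -0.094, 0.701]
contact_force: [-0.6, 0.7, 0.5]
finger_gap: 57.5
clock: 39.4
tcp_pos: [454.1, -177.8, 200.5]
orientation: [0.096, 0.701, 0.094, -0.7]
contact_force: [0.4, -0.5, 0.5]
finger_gap: 57.7
t 39.4 tcp [ 454.1 -177.8  200.5] F [ 0.4 -0.5  0.5] gap 57.7 | tilt 0.12 jawyaw -74.5 | d [106.6  81.9   1.1] n62 2.2
```

View pics/s29c.png

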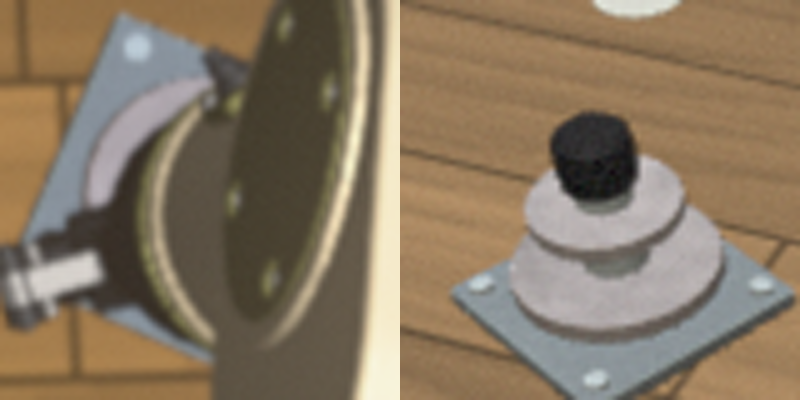

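View pics/s29.png

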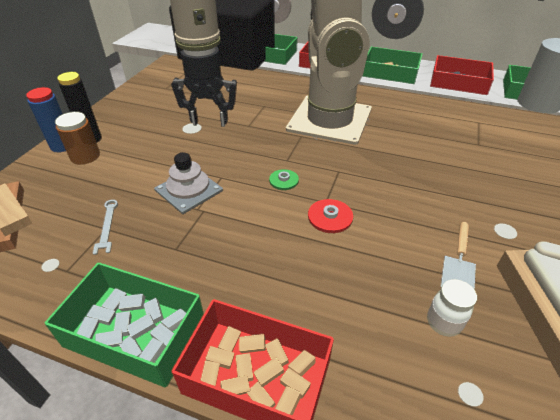

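```bash
python3 -m inch '[[0.35,0,0,0,0],[0.35,0,0,0,0]]'
python3 -c "
from h import *
snap('wrist','w30');s=load('s29')
print(atz(s,182.2,155.5,112),proj(s,(475,-255,112)))"
```

```text
clock: 39.8
tcp_pos: [453.9, -180.9, 198.9]
orientation: [0.093, 0.701, 0.094, -0.701]
contact_force: [-0.3, 1.6, 0.1]
finger_gap: 57.8
[ 473.94492222 -256.2084332   112.        ] [182.41693658 155.83729948]
```

View pics/w30.png

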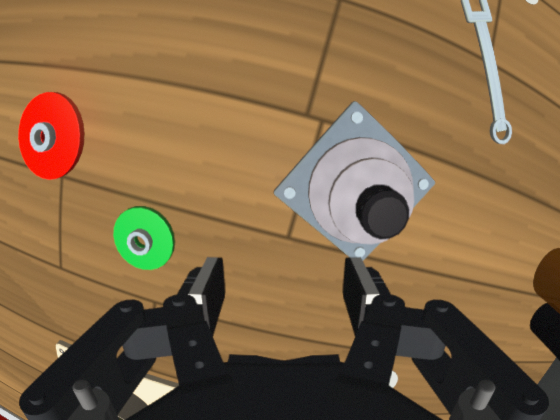

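The stack is complete, with the knob at (383,211) in the wrist view. In the scene view its top lies within ~1.6 mm of the axis at the 112 mm height expected. The robot is clear of everything, so I hand the job in.

```bash
python3 -c "
from workcell import ctrl
print(ctrl.close_job())"
```

```text
the job is handed in; nothing more can be done
None
```

I built the stack on the spindle in order (big wheel, spacer, small wheel, knob) and handed the job in at about 40 s of the 90 s allowed. Handing in gives no verdict, so success rests on the checks below.

- **Lowering:** Each part was held in the gripper all the way down and released only after it touched its seat. Contact came within about 0.2 mm of the heights expected for undersides at 20, 46, 60 and 82 mm. The contact force reached at most about 21 N.
- **Last pictures:** All parts appear flat and upright. From the scene camera, the knob's top centre is about 1.6 mm from the measured spindle axis. The top camera was of no use at the end because the arm blocked its view of the stack.
- **Bystanders:** The jar, wrench, scraper and the red and green look-alikes look unmoved in the last scene picture. I judged this by eye and did not measure it. The robot's path did not touch them.
- **Disagreements:** The scene camera read x a few millimetres larger than the top and wrist cameras. The stand's axis came out near y = -257 mm by the arm's own position reading, against -255 mm in the pictures. I aligned the three bored parts by watching the spindle tip through their bores. The knob has a closed top, so I set it at the same arm position as the others.

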